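Bring the lens carrier home on the optical bench and clamp it

ROBOT

A 7-joint arm with a two-finger parallel gripper is mounted at the origin on the work surface. World frame = base frame: x ahead of the robot, y to its left, z up, the work surface at z = 0. Lengths are in m, angles in rad, forces in N, time in s.
With the tool pointing down it reaches from about 0.425 to 0.925 m from the base axis. Payload 6.8 kg.
Tool frame: the origin (TCP) lies on the centre line of the jaws, within the pads' length; the fingertips stand 17 mm ahead of it and the grasp point (between the pads) lies 2 mm behind it (nose_length is the distance from the TCP to the fingertips, in m); z points along the fingers, x is the direction in which the jaws open and shut, and the axes are right-handed (so a half turn about z gives the same grasp; the last joint's range is limited). The gripper opens to 85 mm and grips with 20 to 120 N. Pads are 22 mm wide; open, the fingers measure 114 mm over their backs; the gripper's body (76 mm by 85 mm) begins 54 mm behind the grasp point. The pads swing forward as they close: fully open they stand 13 mm farther back than shut.
Start: joints at [1.094, 0.477, 0.022, 1.555, -0.011, 1.109, -0.083], TCP at [0.243, -0.63, 0.248] pointing down, gripper open.
Joint ranges: [-2.96, 2.96], [-0.34, 2.1], [-1.41, 1.46], [0.24, 2.44], [-1.37, 4.51], [0.17, 1.92], [-2.96, 2.96]. Speed limits (rad/s): [2.39, 2.39, 3.14, 3.14, 3.14, 3.14, 3.14].

INTERFACE

Orientations are given as a unit quaternion [w, x, y, z].
In Python, from station import * gives the robot as it stands.
- The arm moves only by the tool send_rows, never from a script. Its argument "commands" is a list of rows, each an object with "translation": the shift along the tool's x, y, z in m, a list of three; "rot": the turn, a rotation vector about the tool's x, y, z in degrees, a list of three; "grip": the finger opening in m, from 0 to 0.0854. In form: [{"translation": [tx, ty, tz], "rot": [rx, ry, rz], "grip": grip}, ...]. A call has exactly 5 rows; each row shifts and turns the commanded pose from where the row before left it, along the tool's axes as they then stand; what a row does not reach is not made up. A row lasts 1/12 s, in which the tool goes at most 41.7 mm and 7.16 degrees, less where a joint would pass 70% of its speed; a pose out of reach is approached as far as the arm can. A call with a gripper value outside its range is refused whole. The fingers move at their own pace and stop on an object; "force" is the grip in N (left out, the last holds). Time passes only in rows, so rows that do not move let the fingers close, or fill a call up. It gives the time, the measured TCP pose, the force and the opening at its end, in the units of the state.
- get_obs(): the state, without advancing time (a new reading comes with each control period).
- read_camera(name): name is "scene" or "top" or "wrist"; returns a dict with "pixels" (400x640x3 uint8, red, green, blue), "depth" (400x640 float32, m along the optical axis (not along the pixel's ray), 0 where there is no reading), "mtx" (3x3 intrinsics, pixels), "extrinsics" (4x4, takes a point from camera to world coordinates). Camera axes: x right, y up, looking along -z (the intrinsics and any distortion apply to the point x, -y, -z); pixel columns grow to the right and rows downward; lengths in m; the calibration is good to about 2 mm. The wrist camera is an equidistant fisheye: a pixel r from the principal point sees the ray r / f radians off the axis. A picture is of the moment at which its call begins.
- hand_in(): hands the job in, once; it reports no verdict.
The state is a dict: "t": time; "q": joint angles; "joint_vel": joint speeds; "joint_torque": joint torques, N m; "eef_pos": TCP position; "tool_rot": TCP orientation; "contact_force": force on the tool from outside, world axes, zero at the start; "torque": the same for the moment, N m; "gripper_width": opening from 0.0 (shut) to 1.0 (fully open).
Only numpy, scipy, OpenCV 4.12 (cv2) and the standard library are available. Lean on these libraries where they do the work, as an engineer would, in place of code of your own. Each camera call takes 0.05 s, during which the arm holds its last target.

TASK

On the optical bench, swing the lens carrier's clamp lever right round so that its cam is at the low point and the carrier is free, gently push the carrier along the rail fully home against the rail stop in front of the lamp, then swing the lever back to clamp it there. Free the cam before you move the carrier, push with the fingertips only (grip and lift nothing), keep off the lens, and leave the slide carrier and everything on the bench top as they are.

Things in the scene. Friction and masses are not known exactly. Their poses are not given: they have to be found in the camera images.
- bench: fixed optical bench: aluminium rail 760 mm long, 50 mm wide, top 44 mm above the table. Origin on the table below the rail's centreline; +y runs along the rail towards the lamp, -x is the robot's side. Rail stop at y = 0.130 to 0.152 (66 mm across, 66 mm high), lamp house at y = 0.19 to 0.32 (184 mm high), camera at y = -0.43 to -0.34 (167 mm high), all centred on x = 0
- carrier: the lens carrier, about 0.9 kg: a grey saddle 100 mm long that sits loose on the rail with 1 to 2 mm side play, with clamp lever, post and lens. Origin on the table below the rail's centreline at the middle of its length; axes as the bench's. It starts 60 to 130 mm short of the stop. Clamped, it holds against some 40 N along the rail; free, it slides with about 6 N and stays where it is left
- stop_face (a point): centre of the face of the rail stop against which the lens carrier's front face has to rest, 54 mm above the table; home means carrier_face meets this point
- carrier_back (a point): centre of the lens carrier's bare rear end face (away from the lamp), 54 mm above the table: the place to push. The face belongs to the saddle's top plate, 72 mm across, from 44 to 64 mm above the table, lying on the rail. 65 mm in front of this face a 12 mm steel post carries the lens
- carrier_face (a point): centre of the lens carrier's front end face (towards the lamp), 54 mm above the table, 100 mm in front of carrier_back
- carrier_pivot (a point): point on the vertical axis of the lens carrier's clamp lever, 54 mm above the table, 49 mm from the carrier's centreline on the robot's side; moves with the carrier. Below it is the cam: a steel disc 48 mm across, mounted 3 mm off-centre, top 37 mm above the table; its high side nips the rail's flank, its low side stands clear of it
- carrier_ball (a point): centre of the steel ball knob (24 mm across) at the end of the lens carrier's clamp lever, 58 mm above the table, 100 mm from the lever's axis. A round steel rod 11 mm thick runs from the hub (19 mm across, top 60 mm high) to the ball, its middle 54 mm above the table 30 mm from the axis, 58 mm at the ball; under its outer half is only the table
- carrier_lever (a joint): angle of the lens carrier's clamp lever (rad), growing anticlockwise from above, 0 to 1.75. 0 = clamped: it points at 140 degrees from the bench's +x (+y is 90), outwards and towards the lamp. 1.75 = cam at its low point: 240 degrees, outwards and towards the camera. Starts at 0 to 0.1; the clamp bites below about 0.6; it stays where left; about 5 N at the rod's outer half turns it
- lens: glass lens 41 mm across in a black ring mount, outer 54 mm, 14 mm thick, standing upright across the rail on the lens carrier, 15 mm in front of the carrier's middle; its centre is 142 mm above this origin, which lies at table height below it. Not to be touched
- carrier2 (a joint): position in m of the second carrier, which carries a square frame with a glass microscope slide (frame 90 mm wide, top 162 mm high), nearer the camera; clamped, to be left alone; its front end is 100 mm or more behind the lens carrier's rear end at the start
- carrier2_back (a point): centre of the rear end face of the slide carrier (the second carrier), 54 mm above the table
- carrier2_lever (a joint): angle in rad of the slide carrier's own clamp lever, built the same as the first; it starts clamped (0 to 0.1) and is to be left alone
- dish_near: loose closed culture dish, 91 mm across, 16 mm high; origin at the centre of its underside; on the robot's side of the rail
- dish_far: loose closed culture dish like the other, beyond the rail; origin at the centre of its underside
- flask: loose conical glass flask with cork, 84 mm across, 150 mm high, beyond the rail; origin at the centre of its underside
- jar: loose sample jar, 60 mm across, 85 mm high, beyond the rail; origin at the centre of its underside
- dropper: loose amber dropper bottle, 34 mm across, 75 mm high, on the robot's side of the rail, by the lamp end; origin at the centre of its underside
- slidebox: loose flat slide box, 97 x 87 x 35 mm, on the robot's side of the rail by the camera end; origin at the centre of its underside
- lenscell: loose spare lens ring, 50 mm across, 12 mm high, on the robot's side of the rail by the slide carrier; origin at the centre of its underside
- driver: loose screwdriver 150 mm long, 26 mm thick, lying beyond the rail; origin below its middle, at table height
Mind the look-alikes: they are no part of the job. What is shaped like the carrier but brown, green or pink is not meant.

How it is judged:
By the outcome, as a careful person would: the job done as asked, in the order asked, and still so for the second after the job is handed in, with the robot touching nothing.
It also fails if it takes over 67 s, if anything falls off the work surface, if the arm or the gripper's body presses on something with over 40 N, if the wrist force passes 120 N, or if a joint passes its speed limit or range.

## Working session

There is one attempt and no reset: what is moved stays moved. The work goes in short steps, Python scripts to look and compute and a tool call to move; the robot and the scene stay as the last step left them, time stands still between calls to the robot, and variables do not carry over. Pictures are saved under pics/ and viewed, and the job is handed in when it is done.

Besides the shell and the picture viewer there is one more tool, called after "Emit:" as name(argument=value, ...) on one line, values as JSON. send_rows: Moves the arm, as the interface text tells. Its arguments: {"type":"object","properties":{"commands":{"type":"array","items":{"type":"object","properties":{"translation":{"type":"array","items":{"type":"number"}},"rot":{"type":"array","items":{"type":"number"}},"grip":{"type":"number"}}}},"force":{"type":"number"}},"required":["commands"]}

```bash
ls; mkdir -p pics; python3 - <<'E'
from station import *
import cv2
o=get_obs();print({k:(v if not hasattr(v,'tolist') else v.tolist()) for k,v in o.items()})
for n in ("scene","top","wrist"):
    c=read_camera(n);cv2.imwrite(f"pics/{n}0.png",c["pixels"][:,:,::-1]);print(n,c["mtx"],c["extrinsics"])
    import numpy as np; np.savez(f"{n}0.npz",**c)
E
```

```text
pics
{'t': 0.0, 'q': [1.0938810391891212, 0.4778143306296193, 0.02231918276456268, 1.556467555841357, -0.0114860858892786, 1.1093027168644838, -0.08308780835959678], 'joint_vel': [-0.0002172700607740669, -0.00011386687518979662, -7.55304525753813e-05, 0.0008738499031779495, 0.00041351291045990245, -0.0008848842719436979, 0.0006605203145020134], 'joint_torque': [0.00024244927772087976, -59.643967151641846, 1.60732951015234, -28.1195729970932, 0.012322302209213376, 0.009272689931094646, -1.4180489316117928e-06], 'eef_pos': [0.24313395250671344, -0.6290779718038108, 0.2473089582848959], 'tool_rot': [-0.0004667170547723018, 0.8247919866329656, -0.5654355048890733, -0.0008067044536248047], 'contact_force': [-1.075164323993029, 0.10305214429623884, 0.09702315885263316], 'torque': [0.06033387220044818, 0.02674194113440241, 0.008740692269754345], 'gripper_width': 0.9972996334643834}
scene [[520.34848371   0.         317.40914006]
 [  0.         520.34848371 192.48480634]
 [  0.           0.           1.        ]] [[-0.81507671 -0.34021427  0.46893945  1.18823608]
 [ 0.57935141 -0.48056098  0.65834116  1.04327263]
 [ 0.00137694  0.80827928  0.58879768  0.99125107]
 [ 0.          0.          0.          1.        ]]
top [[362.22454865   0.         325.46279437]
 [  0.         362.22454865 199.89327101]
 [  0.           0.           1.        ]] [[-0.00240638  0.99513295 -0.09851203  0.33855039]
 [-0.99994153 -0.001356    0.01072797  0.03742227]
 [ 0.01054217  0.09853209  0.99507803  1.32858218]
 [ 0.          0.          0.          1.        ]]
wrist [[309.70691629   0.         321.09687713]
 [  0.         309.70691629 206.63775086]
 [  0.           0.           1.        ]] [[ 0.36043854  0.8876175   0.28673896  0.31551593]
 [-0.93278072  0.34365924  0.10871269 -0.60009776]
 [-0.00204521 -0.30664882  0.95182053  0.37296762]
 [ 0.          0.          0.          1.        ]]
```

View pics/top0.png

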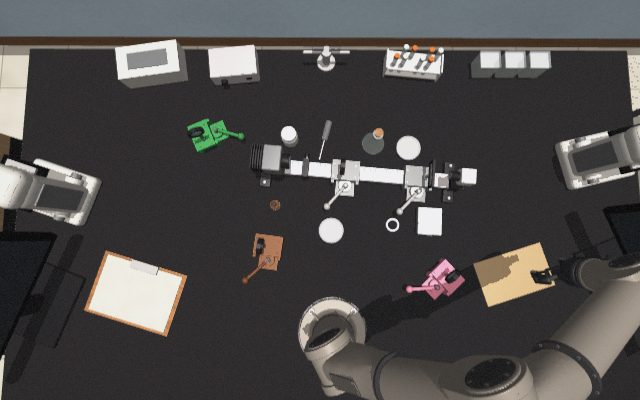

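View pics/scene0.png

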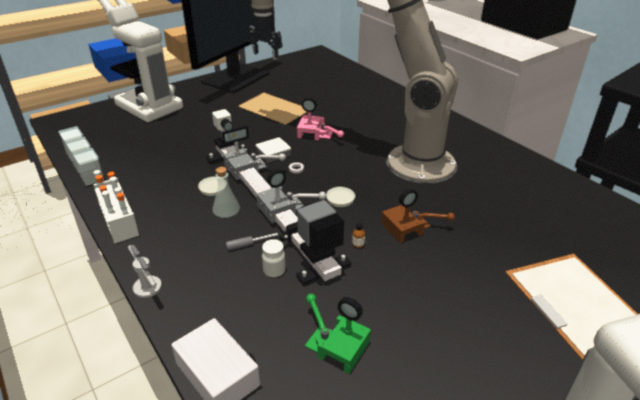

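The grey carriers on the rail are at (345,175), which is the lens carrier nearer the lamp, and at (418,180), the slide carrier. The look-alikes are green (210,135), brown (266,250) and pink (440,280). I'm choosing (345,175) and will check it in a close crop.

```bash
cat > h.py <<'E'
import numpy as np,cv2
def proj(c,P):
    M=c["extrinsics"];p=(np.atleast_2d(P)-M[:3,3])@M[:3,:3]
    p=p*[1,-1,-1];uv=p@c["mtx"].T;return uv[:,:2]/uv[:,2:]
def atz(c,u,v,z):
    M=c["extrinsics"];d=np.linalg.inv(c["mtx"])@[u,v,1];d=M[:3,:3]@(d*[1,-1,-1]);o=M[:3,3]
    return o+d*(z-o[2])/d[2]
def dep(c,u,v):
    d=np.linalg.inv(c["mtx"])@[u,v,1]*c["depth"][int(round(v)),int(round(u))];M=c["extrinsics"]
    return M[:3,:3]@(d*[1,-1,-1])+M[:3,3]
E
python3 - <<'E'
import numpy as np,cv2
c=np.load("top0.npz");im=c["pixels"][:,:,::-1]
cv2.imwrite("pics/top0c.png",cv2.resize(im[130:230,240:400],None,fx=5,fy=5,interpolation=cv2.INTER_CUBIC))
cv2.imwrite("pics/top0d.png",cv2.resize(im[130:230,340:500],None,fx=5,fy=5,interpolation=cv2.INTER_CUBIC))
c=np.load("scene0.npz");im=c["pixels"][:,:,::-1]
cv2.imwrite("pics/scene0c.png",cv2.resize(im[110:290,200:400],None,fx=4,fy=3.3,interpolation=cv2.INTER_CUBIC))
E
```

```text
(no output)
```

View pics/top0c.png

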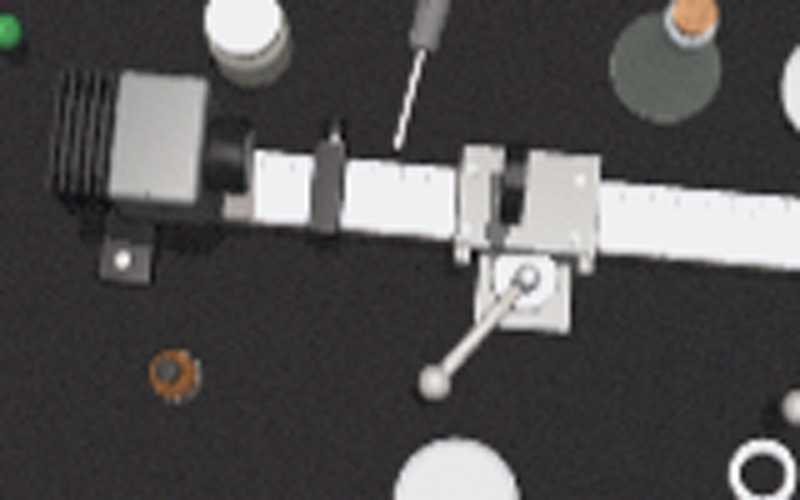

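View pics/top0d.png

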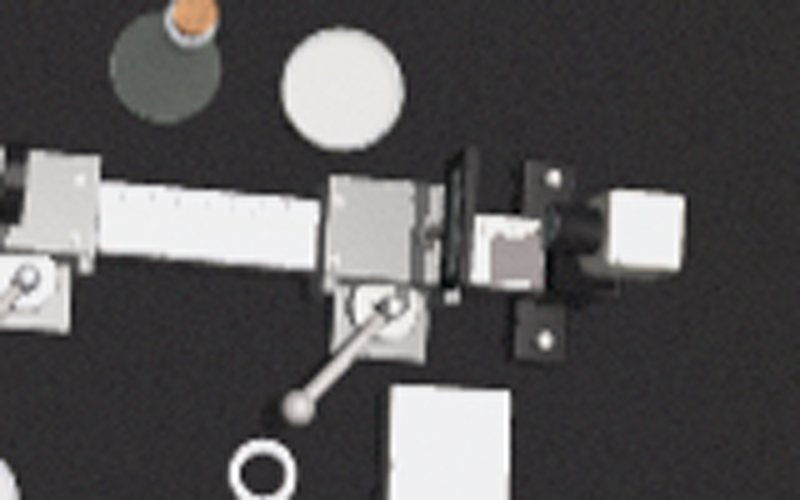

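View pics/scene0c.png

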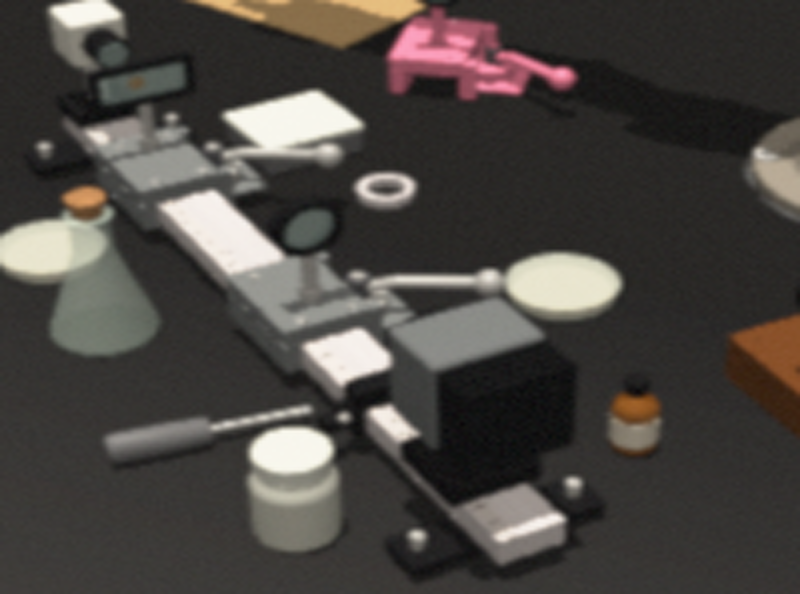

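```bash
python3 - <<'E'
from h import *
c=np.load("top0.npz")
def L(x,y,ox=240): return ox+(x+.5)/5-.5,130+(y+.5)/5-.5
def s(n,x,y,z,ox=240):
    p=L(x,y,ox);print(n,np.round(p,1),atz(c,*p,z).round(4),"dep",dep(c,*p).round(3))
s("railT lamp",255,150,.044);s("railT",450,166,.044);s("railT2",110,182,.044,340);s("railT3",318,200,.044,340)
s("railB",255,222,.044);s("railB1",455,240,.044);s("railB2",100,250,.044,340);s("railB3",318,268,.044,340)
s("plate FT",463,147,.064);s("plate FB",457,250,.064);s("RT",600,157,.064);s("RB",594,260,.064)
s("stop RT",344,145,.066);s("stop RB",337,235,.066);s("stopLT",318,143,.066)
s("pivot",527,280,.06);s("ball",434,382,.060)
s("c2FT",330,176,.064,340);s("c2FB",324,290,.064,340)
s("c2ball",299,406,.06,340);s("c2piv",392,306,.06,340)
s("dish",456,490,.016);s("ring",264,470,.012,340);s("dropper",170,372,.07);s("lens",512,188,.142)
s("slidebox",389,388,.035,340)
E
```

```text
railT lamp [290.6 159.6] [0.6117 0.1487 0.044 ] dep [0.612 0.149 0.043]
railT [329.6 162.8] [0.5999 0.0084 0.044 ] dep [0.6   0.008 0.046]
railT2 [361.6 166. ] [ 0.5882 -0.1069  0.044 ] dep [ 0.588 -0.107  0.047]
railT3 [403.2 169.6] [ 0.575  -0.2567  0.044 ] dep [ 0.574 -0.255  0.049]
railB [290.6 174. ] [0.5592 0.1484 0.044 ] dep [0.563 0.15  0.022]
railB1 [330.6 177.6] [0.546 0.005 0.044] dep [0.543 0.005 0.064]
railB2 [359.6 179.6] [ 0.5387 -0.0991  0.044 ] dep [ 0.541 -0.101  0.027]
railB3 [403.2 183.2] [ 0.5255 -0.2555  0.044 ] dep [ 0.526 -0.256  0.043]
plate FT [332.2 159. ] [ 6.095e-01 -5.000e-04  6.400e-02] dep [ 0.61  -0.001  0.062]
plate FB [331.  179.6] [0.5357 0.0041 0.064 ] dep [0.537 0.004 0.058]
RT [359.6 161. ] [ 0.6023 -0.0977  0.064 ] dep [ 0.616 -0.105  0.001]
RB [358.4 181.6] [ 0.5285 -0.0926  0.064 ] dep [ 0.528 -0.092  0.067]
stop RT [308.4 158.6] [0.6106 0.0839 0.066 ] dep [0.61  0.084 0.067]
stop RB [307.  176.6] [0.5461 0.0887 0.066 ] dep [0.556 0.091 0.005]
stopLT [303.2 158.2] [0.612  0.1023 0.066 ] dep [0.611 0.102 0.069]
pivot [345.  185.6] [ 0.5148 -0.0455  0.06  ] dep [ 0.515 -0.046  0.058]
ball [326.4 206. ] [0.4426 0.0205 0.06  ] dep [0.442 0.021 0.067]
c2FT [405.6 164.8] [ 0.5886 -0.2611  0.064 ] dep [ 0.588 -0.261  0.065]
c2FB [404.4 187.6] [ 0.507  -0.2549  0.064 ] dep [ 0.509 -0.259  0.047]
c2ball [399.4 210.8] [ 0.4252 -0.2362  0.06  ] dep [ 0.425 -0.234  0.069]
c2piv [418.  190.8] [ 0.496  -0.3037  0.06  ] dep [ 0.496 -0.303  0.063]
dish [330.8 227.6] [0.3678 0.0042 0.016 ] dep [0.368 0.004 0.015]
ring [392.4 223.6] [ 0.3819 -0.22    0.012 ] dep [ 0.382 -0.223 -0.004]
dropper [273.6 204. ] [0.449  0.2045 0.07  ] dep [0.449 0.204 0.073]
lens [342.  167.2] [ 0.5651 -0.0306  0.142 ] dep [ 0.56  -0.029  0.168]
slidebox [417.4 207.2] [ 0.4398 -0.3067  0.035 ] dep [ 0.441 -0.311  0.02 ]
```

The crop confirms the choice: the grey saddle on the rail with round black lens at crop pixel (512,190), clamp lever from (527,280) to the ball at (434,382), rail stop at (328,190). Next I'll plan the approach.

```bash
cat >> h.py <<'E'
from scipy.spatial.transform import Rotation as R
def rows(P0,yaw0,pts,rnd=1):
    """pts: list of (x,y,z,yawdeg of tool y) successive, one per row; tool down"""
    P=np.array(P0,float);yw=yaw0
    for x,y,z,w in pts:
        d=np.array([x,y,z])-P;a=np.radians(yw)
        ty=np.array([np.cos(a),np.sin(a),0]);tz=np.array([0,0,-1.]);tx=np.cross(ty,tz)
        t=[round(1000*float(d@k),rnd)/1000 for k in(tx,ty,tz)];r=round(-(w-yw),1)
        print(t,r)
        P=P+t[0]*tx+t[1]*ty+t[2]*tz;yw=yw-r
    print("end",P.round(4),round(yw,1))
def state(o):
    q=o["tool_rot"];M=R.from_quat([q[1],q[2],q[3],q[0]]).as_matrix()
    return np.array(o["eef_pos"]),np.degrees(np.arctan2(M[1,1],M[0,1]))%360,M
def lin(A,B,n):
    return [tuple(np.array(A)+(np.array(B)-np.array(A))*(i+1)/n) for i in range(n)]
E
python3 - <<'E'
import station
print([k for k in dir(station) if not k.startswith('_')], getattr(station,'nose_length',None))
from h import *
P,y,M=state(station.get_obs());print(P,y,M.round(3))
rows(P,y,lin([*P,y],[.484,.024,.25,227.6],25))
c=np.load("top0.npz")
for x,yy in((490,300),(565,320),(485,322),(550,300)):
    print(dep(c,240+x/5,130+yy/5).round(3))
E
```

```text
['PlanningError', 'get_obs', 'hand_in', 'nose_length', 'read_camera'] 0.017
[ 0.24316001 -0.62922787  0.24754874] 201.13055965692618 [[ 0.36  -0.933 -0.001]
 [-0.933 -0.36   0.001]
 [-0.001  0.    -1.   ]]
[-0.0209, -0.0184, -0.0001] -1.1
[-0.0205, -0.0188, -0.0001] -1.0
[-0.020300000000000002, -0.0192, -0.0001] -1.1
[-0.0198, -0.0195, -0.0001] -1.0
[-0.0195, -0.019899999999999998, -0.0001] -1.1
[-0.019100000000000002, -0.020300000000000002, -0.0001] -1.1
[-0.018699999999999998, -0.0206, -0.0001] -1.0
[-0.0184, -0.0209, -0.0001] -1.1
[-0.0179, -0.0213, -0.0001] -1.0
[-0.0176, -0.0216, -0.0001] -1.1
[-0.0172, -0.0219, -0.0001] -1.0
[-0.0167, -0.0223, -0.0001] -1.1
[-0.016399999999999998, -0.0225, -0.0001] -1.1
[-0.0159, -0.0229, -0.0001] -1.0
[-0.0155, -0.023100000000000002, -0.0001] -1.1
[-0.015, -0.023399999999999997, -0.0001] -1.0
[-0.0147, -0.0237, -0.0001] -1.1
[-0.014199999999999999, -0.024, -0.0001] -1.1
[-0.013699999999999999, -0.0242, -0.0001] -1.0
[-0.013300000000000001, -0.0245, -0.0001] -1.1
[-0.0128, -0.0247, -0.0001] -1.0
[-0.0124, -0.0249, -0.0001] -1.1
[-0.0119, -0.0252, -0.0001] -1.1
[-0.0115, -0.0254, -0.0001] -1.0
[-0.0109, -0.0256, -0.0001] -1.1
end [0.484 0.024 0.25 ] 227.6
[ 0.504 -0.022  0.021]
[ 0.489 -0.077  0.022]
[ 0.483 -0.017  0.061]
[ 0.504 -0.066  0.021]
```

Emit:
send_rows(commands=[{"translation": [-0.021,-0.0184,0],"rot": [0,0,0],"grip": 0},{"translation": [-0.021,-0.0184,0],"rot": [0,0,0],"grip": 0},{"translation": [-0.021,-0.0184,0],"rot": [0,0,0],"grip": 0},{"translation": [-0.021,-0.0184,0],"rot": [0,0,0],"grip": 0},{"translation": [-0.021,-0.0184,0],"rot": [0,0,0],"grip": 0}], force=40)

```text
t: 0.57
eef_pos: [0.2915, -0.4971, 0.248]
tool_rot: [-0.0, 0.825, -0.566, -0.0]
contact_force: [-0.4, 0.6, -0.5]
gripper_width: 0.295
```

Emit:
send_rows(commands=[{"translation": [-0.021,-0.0184,0],"rot": [0,0,0],"grip": 0},{"translation": [-0.021,-0.0184,0],"rot": [0,0,0],"grip": 0},{"translation": [-0.021,-0.0184,0],"rot": [0,0,0],"grip": 0},{"translation": [-0.021,-0.0184,0],"rot": [0,0,0],"grip": 0},{"translation": [-0.021,-0.0184,0],"rot": [0,0,0],"grip": 0}])

```text
t: 0.98
eef_pos: [0.3393, -0.366, 0.2482]
tool_rot: [0.0, 0.825, -0.566, -0.0]
contact_force: [0.9, 0.0, -0.6]
gripper_width: 0.0
```

Emit:
send_rows(commands=[{"translation": [-0.021,-0.0184,0],"rot": [0,0,0],"grip": 0},{"translation": [-0.021,-0.0184,0],"rot": [0,0,0],"grip": 0},{"translation": [-0.021,-0.0184,0],"rot": [0,0,0],"grip": 0},{"translation": [-0.021,-0.0184,0],"rot": [0,0,0],"grip": 0},{"translation": [-0.021,-0.0184,0],"rot": [0,0,0],"grip": 0}])

```text
t: 1.4
eef_pos: [0.3873, -0.2349, 0.2483]
tool_rot: [0.0, 0.825, -0.566, -0.0]
contact_force: [-0.1, 1.2, 0.1]
gripper_width: -0.003
```

Emit:
send_rows(commands=[{"translation": [-0.021,-0.0184,0],"rot": [0,0,0],"grip": 0},{"translation": [-0.021,-0.0184,0],"rot": [0,0,0],"grip": 0},{"translation": [-0.021,-0.0184,0],"rot": [0,0,0],"grip": 0},{"translation": [-0.021,-0.0184,0],"rot": [0,0,0],"grip": 0},{"translation": [-0.021,-0.0184,0],"rot": [0,0,0],"grip": 0}])

```text
t: 1.82
eef_pos: [0.4353, -0.1039, 0.2483]
tool_rot: [0.0, 0.825, -0.565, 0.0]
contact_force: [0.7, -0.2, -1.0]
gripper_width: 0.001
```

Emit:
send_rows(commands=[{"translation": [-0.021,-0.0184,0],"rot": [0,0,0],"grip": 0},{"translation": [-0.021,-0.0184,0],"rot": [0,0,0],"grip": 0},{"translation": [-0.021,-0.0184,0],"rot": [0,0,0],"grip": 0},{"translation": [-0.021,-0.0184,0],"rot": [0,0,0],"grip": 0},{"translation": [-0.019,-0.0174,0],"rot": [0,0,0],"grip": 0}])

```text
t: 2.23
eef_pos: [0.4831, 0.0253, 0.2482]
tool_rot: [-0.0, 0.825, -0.565, -0.0]
contact_force: [1.4, -0.3, -0.5]
gripper_width: 0.001
```

Emit:
send_rows(commands=[{"translation": [0,0,0.02],"rot": [0,0,-5.3],"grip": 0},{"translation": [0,0,0.02],"rot": [0,0,-5.3],"grip": 0},{"translation": [0,0,0.02],"rot": [0,0,-5.3],"grip": 0},{"translation": [0,0,0.02],"rot": [0,0,-5.3],"grip": 0},{"translation": [0,0,0],"rot": [0,0,-5.3],"grip": 0}])

```text
t: 2.65
eef_pos: [0.4804, 0.0233, 0.1647]
tool_rot: [0.001, 0.933, -0.359, -0.003]
contact_force: [0.6, -0.8, 0.2]
gripper_width: 0.0
```

```bash
cat > snap.py <<'E'
import sys
from h import *
from station import *
t=sys.argv[1]
o=get_obs();P,y,M=state(o);print(o["t"],P.round(4),round(y,1),np.round(o["contact_force"],1),M[:,2].round(3),"q7",o["q"][6])
for n in sys.argv[2:]:
    c=read_camera(n);np.savez(f"{n}{t}.npz",**c);im=c["pixels"][:,:,::-1]
    if n=="top": im=cv2.resize(im[130:230,260:420],None,fx=5,fy=5,interpolation=cv2.INTER_CUBIC)
    if n=="scene": im=cv2.resize(im[100:250,200:400],None,fx=4,fy=4,interpolation=cv2.INTER_CUBIC)
    cv2.imwrite(f"pics/{n}{t}.png",im)
E
python3 snap.py 1 top scene wrist
```

```text
2.65 [0.4804 0.0233 0.1647] 227.9 [ 0.6 -0.8  0.2] [-0.006 -0.    -1.   ] q7 -1.1006305515615602
```

View pics/wrist1.png

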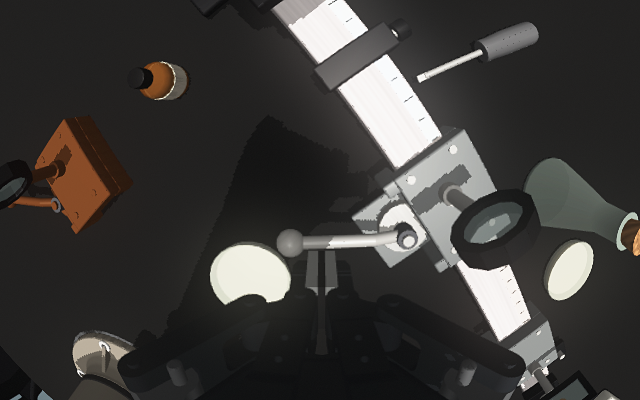

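View pics/scene1.png

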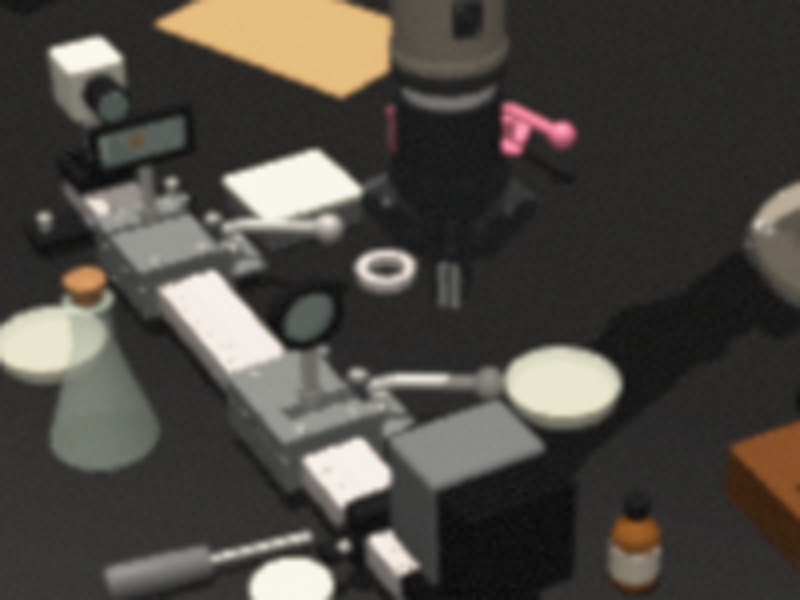

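```bash
python3 - <<'E'
from h import *
c=np.load("scene1.npz")
print(c["mtx"].shape,proj(c,[[.4804,.0233,.1477],[.4804,.0233,.1347],[.4804,.0233,.16]]))
for v in range(166,182,2):
  for u in (309,310,314):print(u,v,dep(c,u,v).round(4),end=' ')
  print()
E
```

```text
(3, 3) [[312.15627266 175.43584989]
 [312.17676204 179.14873386]
 [312.13669311 171.88783622]]
309 166 [0.4904 0.0223 0.1834] 310 166 [0.4913 0.0285 0.187 ] 314 166 [0.4847 0.0388 0.19  ] 
309 168 [0.4905 0.0224 0.1767] 310 168 [0.4904 0.0271 0.1792] 314 168 [0.4833 0.0369 0.1818] 
309 170 [0.4893 0.0205 0.1684] 310 170 [0.4908 0.0277 0.1729] 314 170 [0.4844 0.0383 0.1762] 
309 172 [0.4929 0.0257 0.1658] 310 172 [0.4907 0.0274 0.1659] 314 172 [0.4825 0.0356 0.1671] 
309 174 [0.4917 0.0237 0.1573] 310 174 [0.4921 0.0294 0.1606] 314 174 [0.4789 0.0305 0.1561] 
309 176 [ 3.673e-01 -1.585e-01  2.000e-04] 310 176 [0.4907 0.0273 0.152 ] 314 176 [0.4857 0.0401 0.1572] 
309 178 [ 0.3762 -0.1455  0.0028] 310 178 [ 3.711e-01 -1.470e-01 -1.000e-04] 314 178 [ 0.3563 -0.1446 -0.0046] 
309 180 [ 0.3795 -0.1407 -0.0014] 310 180 [ 0.3813 -0.1322  0.0042] 314 180 [ 0.3666 -0.13   -0.0004]
```

View pics/top1.png

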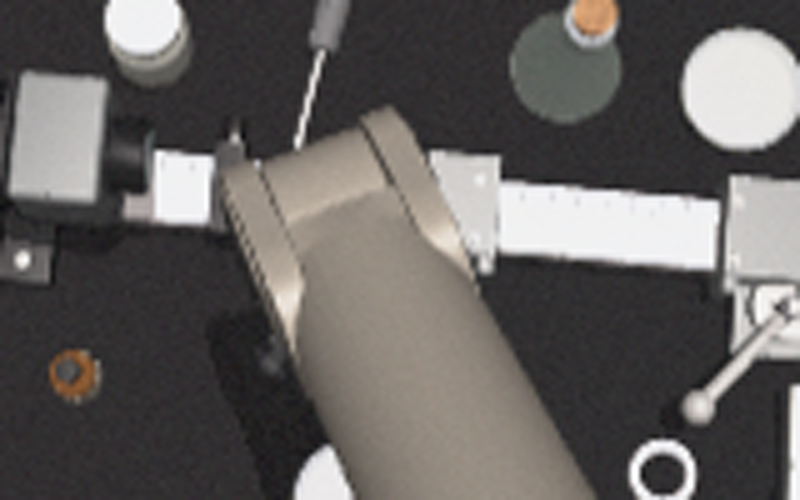

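Scene: the fingertip is at pixel (312,176), which matches a TCP-to-tip distance of 17 mm. Wrist: the finger is on the lamp side of the rod, as planned. Now I'll lower it.

Emit:
send_rows(commands=[{"translation": [0,0,0.02],"rot": [0,0,0],"grip": 0},{"translation": [0,0,0.02],"rot": [0,0,0],"grip": 0},{"translation": [0,0,0.02],"rot": [0,0,0],"grip": 0},{"translation": [0,0,0.02],"rot": [0,0,0],"grip": 0},{"translation": [0,0,0.01],"rot": [0,0,0],"grip": 0}])

```text
t: 3.22
eef_pos: [0.4826, 0.0235, 0.0772]
tool_rot: [0.0, 0.932, -0.363, -0.0]
contact_force: [-0.7, -0.4, -0.1]
gripper_width: 0.005
```

Emit:
send_rows(commands=[{"translation": [0,0,0.01],"rot": [0,0,0],"grip": 0},{"translation": [0,0,0.004],"rot": [0,0,0],"grip": 0},{"translation": [0,0,0],"rot": [0,0,0],"grip": 0},{"translation": [0,0,0],"rot": [0,0,0],"grip": 0},{"translation": [0,0,0],"rot": [0,0,0],"grip": 0}])

```text
t: 3.63
eef_pos: [0.4837, 0.0238, 0.0652]
tool_rot: [-0.0, 0.932, -0.362, 0.001]
contact_force: [1.0, -0.6, 0.0]
gripper_width: -0.001
```

```bash
python3 snap.py 2 wrist scene
```

```text
3.6333 [0.4837 0.0238 0.0652] 227.6 [ 1.  -0.6  0. ] [ 0.002  0.    -1.   ] q7 -1.2277358744963394
```

View pics/wrist2.png

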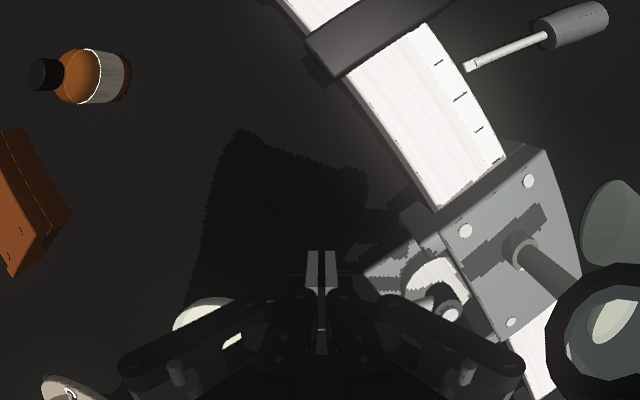

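View pics/scene2.png

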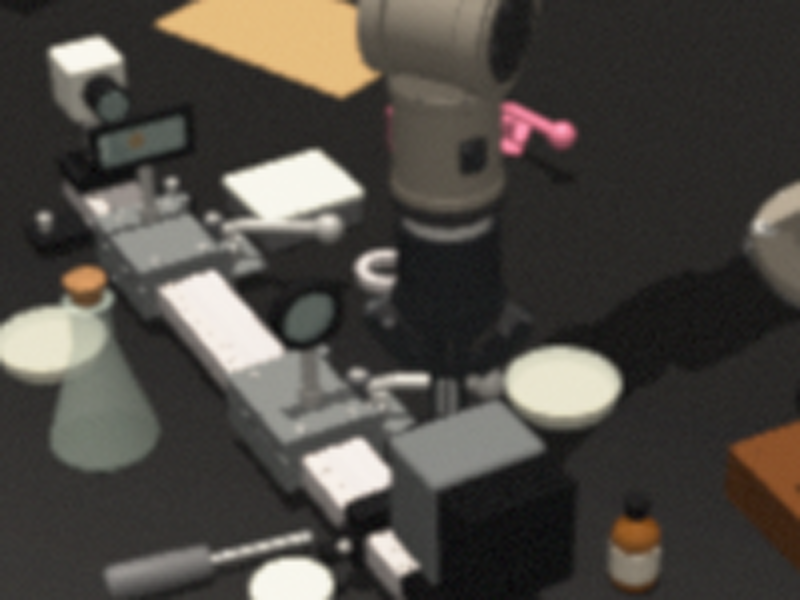

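```bash
cat > arc.py <<'E'
import sys
from h import *
def arc(piv,r,offs,ths,z,side):
    out=[]
    for o,t in zip(offs,ths):
        a=np.radians(t);u=np.array([np.cos(a),np.sin(a)]);n=np.array([-u[1],u[0]])
        p=np.array(piv)+r*u-side*o*n
        out.append((*p,z,t+90))
    return out
E
python3 - <<'E'
from arc import *
th=[137.6]*5+list(137.6+5*np.arange(1,21)); off=[.025,.022,.019,.017,.016]+[.016]*20
rows([.4837,.0238,.0652],227.6,arc((.516,-.045),.07,off,th,.060,1))
E
```

```text
[0.0002, 0.004, 0.0052] -0.0
[0.0, 0.003, 0.0] -0.0
[0.0, 0.003, 0.0] -0.0
[0.0, 0.002, 0.0] -0.0
[0.0, 0.001, 0.0] -0.0
[-0.0011, 0.0062, 0.0] -5.0
[-0.0011, 0.0062, 0.0] -5.0
[-0.0011, 0.0060999999999999995, 0.0] -5.0
[-0.0012, 0.0062, 0.0] -5.0
[-0.0011, 0.0060999999999999995, 0.0] -5.0
[-0.0011, 0.0062, 0.0] -5.0
[-0.0011, 0.0062, 0.0] -5.0
[-0.0012, 0.0060999999999999995, 0.0] -5.0
[-0.0011, 0.0062, 0.0] -5.0
[-0.0011, 0.0060999999999999995, 0.0] -5.0
[-0.0012, 0.0062, 0.0] -5.0
[-0.0011, 0.0062, 0.0] -5.0
[-0.0011, 0.0060999999999999995, 0.0] -5.0
[-0.0011, 0.0062, 0.0] -5.0
[-0.0012, 0.0060999999999999995, 0.0] -5.0
[-0.0011, 0.0062, 0.0] -5.0
[-0.0011, 0.0062, 0.0] -5.0
[-0.0012, 0.0060999999999999995, 0.0] -5.0
[-0.0011, 0.0062, 0.0] -5.0
[-0.0011, 0.0062, 0.0] -5.0
end [ 0.465  -0.0955  0.06  ] 327.6
```

Emit:
send_rows(commands=[{"translation": [0,0.004,0.005],"rot": [0,0,0],"grip": 0},{"translation": [0,0.003,0],"rot": [0,0,0],"grip": 0},{"translation": [0,0.003,0],"rot": [0,0,0],"grip": 0},{"translation": [0,0.002,0],"rot": [0,0,0],"grip": 0},{"translation": [0,0.001,0],"rot": [0,0,0],"grip": 0}])

```text
t: 4.15
eef_pos: [0.4742, 0.0141, 0.0594]
tool_rot: [-0.0, 0.932, -0.361, 0.0]
contact_force: [1.8, 1.9, -1.2]
gripper_width: -0.001
```

Emit:
send_rows(commands=[{"translation": [-0.0011,0.0062,0],"rot": [0,0,-5],"grip": 0},{"translation": [-0.0011,0.0062,0],"rot": [0,0,-5],"grip": 0},{"translation": [-0.0011,0.0062,0],"rot": [0,0,-5],"grip": 0},{"translation": [-0.0011,0.0062,0],"rot": [0,0,-5],"grip": 0},{"translation": [-0.0011,0.0062,0],"rot": [0,0,-5],"grip": 0}])

```text
t: 4.57
eef_pos: [0.454, -0.0077, 0.0596]
tool_rot: [-0.001, 0.989, -0.148, 0.001]
contact_force: [1.3, 3.3, -1.4]
gripper_width: 0.001
```

```bash
python3 snap.py 3 wrist
```

```text
4.5667 [ 0.454  -0.0077  0.0596] 253.0 [ 1.3  3.3 -1.4] [ 0.002  0.002 -1.   ] q7 -0.8141478724195476
```

View pics/wrist3.png

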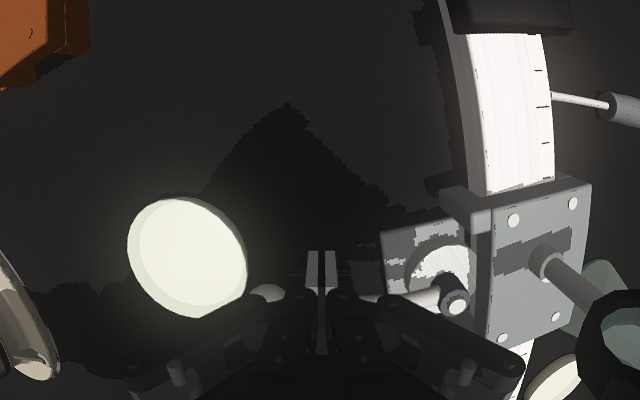

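The wrist view shows the rod turning with the finger: ball at (268,292), hub at (455,303), and the dish stays clear below at (190,258). Force is about 3.5 N. Continuing.

Emit:
send_rows(commands=[{"translation": [-0.0011,0.0062,0],"rot": [0,0,-5],"grip": 0},{"translation": [-0.0011,0.0062,0],"rot": [0,0,-5],"grip": 0},{"translation": [-0.0011,0.0062,0],"rot": [0,0,-5],"grip": 0},{"translation": [-0.0011,0.0062,0],"rot": [0,0,-5],"grip": 0},{"translation": [-0.0011,0.0062,0],"rot": [0,0,-5],"grip": 0}])

```text
t: 5.03
eef_pos: [0.4442, -0.0382, 0.0595]
tool_rot: [-0.0, 0.998, 0.068, 0.001]
contact_force: [0.8, 2.6, -0.3]
gripper_width: -0.0
```

Emit:
send_rows(commands=[{"translation": [-0.0011,0.0062,0],"rot": [0,0,-5],"grip": 0},{"translation": [-0.0011,0.0062,0],"rot": [0,0,-5],"grip": 0},{"translation": [-0.0011,0.0062,0],"rot": [0,0,-5],"grip": 0},{"translation": [-0.0011,0.0062,0],"rot": [0,0,-5],"grip": 0},{"translation": [-0.0011,0.0062,0],"rot": [0,0,-5],"grip": 0}])

```text
t: 5.45
eef_pos: [0.447, -0.0696, 0.0592]
tool_rot: [-0.0, 0.959, 0.282, -0.001]
contact_force: [-2.3, 2.4, 2.0]
gripper_width: 0.002
```

```bash
python3 snap.py 4 wrist
```

```text
5.45 [ 0.447  -0.0696  0.0592] 302.8 [-2.3  2.4  2. ] [-0.002  0.    -1.   ] q7 0.04751506686417436
```

View pics/wrist4.png

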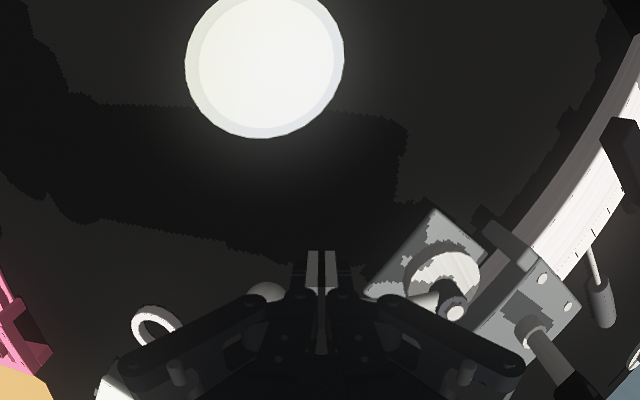

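Emit:
send_rows(commands=[{"translation": [-0.0011,0.0062,0],"rot": [0,0,-5],"grip": 0},{"translation": [-0.0011,0.0062,0],"rot": [0,0,-5],"grip": 0},{"translation": [-0.0011,0.0062,0],"rot": [0,0,-5],"grip": 0},{"translation": [-0.0007,0.0037,0],"rot": [0,0,-3],"grip": 0},{"translation": [0,0,0],"rot": [0,0,0],"grip": 0}])

```text
t: 5.92
eef_pos: [0.4582, -0.0902, 0.0589]
tool_rot: [-0.0, 0.905, 0.426, -0.001]
contact_force: [-0.6, 0.1, -0.9]
gripper_width: 0.001
```

Emit:
send_rows(commands=[{"translation": [-0.0004,0.0024,0],"rot": [0,0,-2],"grip": 0},{"translation": [0,0.0012,0],"rot": [0,0,0],"grip": 0},{"translation": [0,0.001,0],"rot": [0,0,0],"grip": 0},{"translation": [0,0,0],"rot": [0,0,0],"grip": 0},{"translation": [0,0,0],"rot": [0,0,0],"grip": 0}])

```text
t: 6.33
eef_pos: [0.4617, -0.0926, 0.0591]
tool_rot: [-0.0, 0.897, 0.443, -0.0]
contact_force: [-3.4, 0.5, 0.4]
gripper_width: 0.001
```

```bash
python3 snap.py 5 wrist top
```

```text
6.3333 [ 0.4617 -0.0926  0.0591] 322.5 [-3.4  0.5  0.4] [-0.001 -0.    -1.   ] q7 0.39159444941958554
```

View pics/wrist5.png

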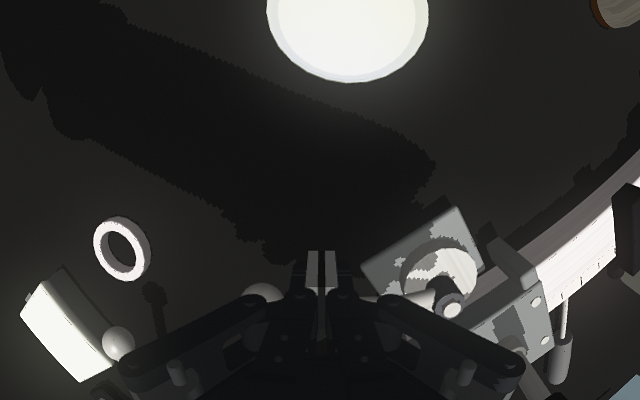

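View pics/top5.png

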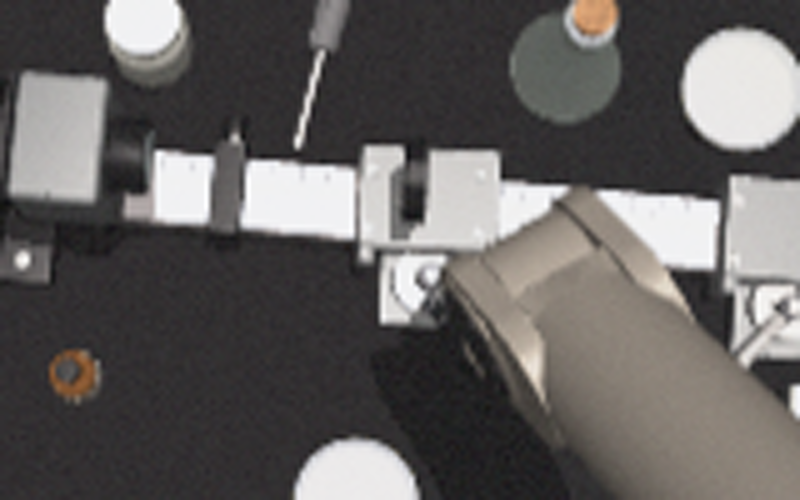

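Emit:
send_rows(commands=[{"translation": [0,0.001,0],"rot": [0,0,0],"grip": 0},{"translation": [0,0.001,0],"rot": [0,0,-1],"grip": 0},{"translation": [0,0,0],"rot": [0,0,0],"grip": 0},{"translation": [0,0,0],"rot": [0,0,0],"grip": 0},{"translation": [0,0,0],"rot": [0,0,0],"grip": 0}])

```text
t: 6.85
eef_pos: [0.4641, -0.0939, 0.0594]
tool_rot: [0.0, 0.893, 0.451, 0.0]
contact_force: [-3.3, -0.3, -0.3]
gripper_width: 0.003
```

```bash
python3 snap.py 6
```

```text
6.85 [ 0.4641 -0.0939  0.0594] 323.6 [-3.3 -0.3 -0.3] [ 0.001  0.    -1.   ] q7 0.4108841637535221
```

Still turning freely at about 3 N, so I'll keep going in small steps until the force rises.

Emit:
send_rows(commands=[{"translation": [0,0.001,0],"rot": [0,0,0],"grip": 0},{"translation": [0,0.001,0],"rot": [0,0,-1],"grip": 0},{"translation": [0,0,0],"rot": [0,0,0],"grip": 0},{"translation": [0,0,0],"rot": [0,0,0],"grip": 0},{"translation": [0,0,0],"rot": [0,0,0],"grip": 0}])

```text
t: 7.27
eef_pos: [0.4657, -0.0951, 0.0594]
tool_rot: [0.0, 0.889, 0.459, 0.0]
contact_force: [-2.7, 0.2, -0.5]
gripper_width: 0.004
```

```bash
python3 snap.py 6
```

```text
7.2667 [ 0.4657 -0.0951  0.0594] 324.6 [-2.7  0.2 -0.5] [ 0.001  0.    -1.   ] q7 0.4286529832972391
```

Emit:
send_rows(commands=[{"translation": [0,0.001,0],"rot": [0,0,0],"grip": 0},{"translation": [0,0.001,0],"rot": [0,0,-1],"grip": 0},{"translation": [0,0,0],"rot": [0,0,0],"grip": 0},{"translation": [0,0,0],"rot": [0,0,0],"grip": 0},{"translation": [0,0,0],"rot": [0,0,0],"grip": 0}])

```text
t: 7.68
eef_pos: [0.4672, -0.0963, 0.0593]
tool_rot: [0.0, 0.884, 0.467, 0.0]
contact_force: [-2.7, -0.3, 1.6]
gripper_width: 0.003
```

```bash
python3 snap.py 7 wrist
```

```text
7.6833 [ 0.4672 -0.0963  0.0593] 325.6 [-2.7 -0.3  1.6] [ 0.  0. -1.] q7 0.4462904751608007
```

View pics/wrist7.png

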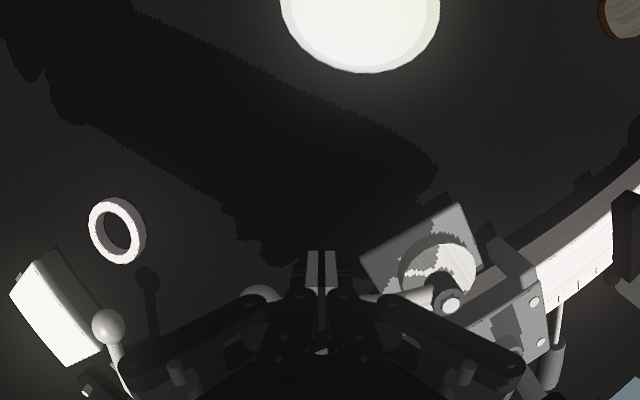

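Emit:
send_rows(commands=[{"translation": [0,0.001,0],"rot": [0,0,0],"grip": 0},{"translation": [0,0.001,0],"rot": [0,0,0],"grip": 0},{"translation": [0,0,0],"rot": [0,0,0],"grip": 0},{"translation": [0,0,0],"rot": [0,0,0],"grip": 0},{"translation": [0,0,0],"rot": [0,0,0],"grip": 0}])

```text
t: 8.15
eef_pos: [0.4687, -0.0974, 0.0593]
tool_rot: [0.0, 0.884, 0.467, 0.0]
contact_force: [-2.5, -0.4, 1.2]
gripper_width: -0.001
```

```bash
python3 snap.py 8 top; python3 - <<'E'
import numpy as np
a=np.load('top5.npz')['pixels'].astype(float);b=np.load('top8.npz')['pixels'].astype(float);z=np.load('top0.npz')['pixels'].astype(float)
for v in (160,165,170,175): print([int(x[v,327:365].mean(-1)[i]) for x in(z,) for i in range(0,10)],[int(i) for i in b[v,327:337].mean(-1)])
E
```

```text
8.15 [ 0.4687 -0.0974  0.0593] 325.6 [-2.5 -0.4  1.2] [ 0. -0. -1.] q7 0.4491367255568032
[52, 49, 47, 48, 52, 90, 209, 210, 207, 204] [50, 49, 48, 49, 49, 104, 213, 212, 211, 207]
[240, 240, 240, 239, 141, 204, 213, 200, 195, 208] [241, 241, 242, 240, 142, 178, 215, 203, 197, 210]
[240, 240, 240, 239, 118, 220, 212, 211, 211, 208] [241, 241, 241, 240, 133, 215, 214, 213, 213, 214]
[240, 241, 241, 240, 164, 226, 237, 218, 211, 211] [241, 241, 241, 240, 123, 223, 237, 222, 214, 215]
```

View pics/top8.png

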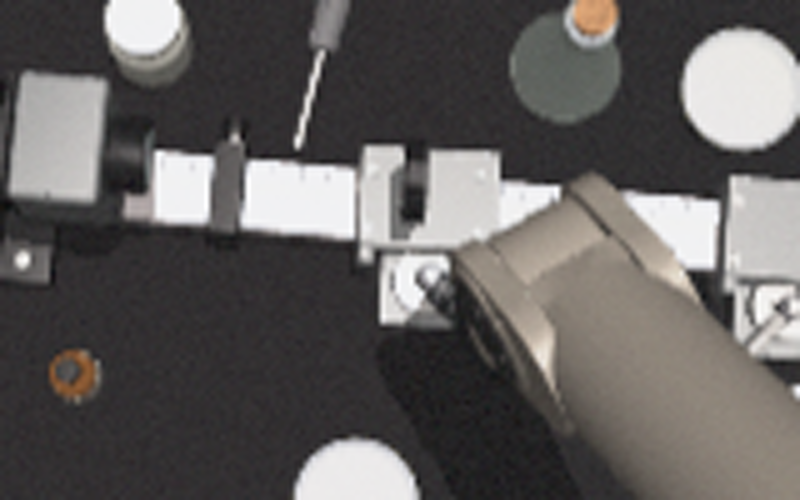

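Emit:
send_rows(commands=[{"translation": [0,0.001,0],"rot": [0,0,-1],"grip": 0},{"translation": [0,0.001,0],"rot": [0,0,0],"grip": 0},{"translation": [0,0,0],"rot": [0,0,0],"grip": 0},{"translation": [0,0,0],"rot": [0,0,0],"grip": 0},{"translation": [0,0,0],"rot": [0,0,0],"grip": 0}])

```text
t: 8.62
eef_pos: [0.4691, -0.098, 0.0591]
tool_rot: [-0.001, 0.88, 0.475, -0.001]
contact_force: [-7.5, 1.5, 4.7]
gripper_width: 0.001
```

```bash
python3 snap.py 9 wrist; python3 - <<'E'
import cv2
for n in (7,9):
    i=cv2.imread(f"pics/wrist{n}.png");cv2.imwrite(f"pics/w{n}c.png",cv2.resize(i[200:380,220:480],None,fx=3,fy=3,interpolation=cv2.INTER_CUBIC))
E
```

```text
8.6167 [ 0.4691 -0.098   0.0591] 326.7 [-7.5  1.5  4.7] [-0.002  0.    -1.   ] q7 0.46748095421986113
```

View pics/w9c.png

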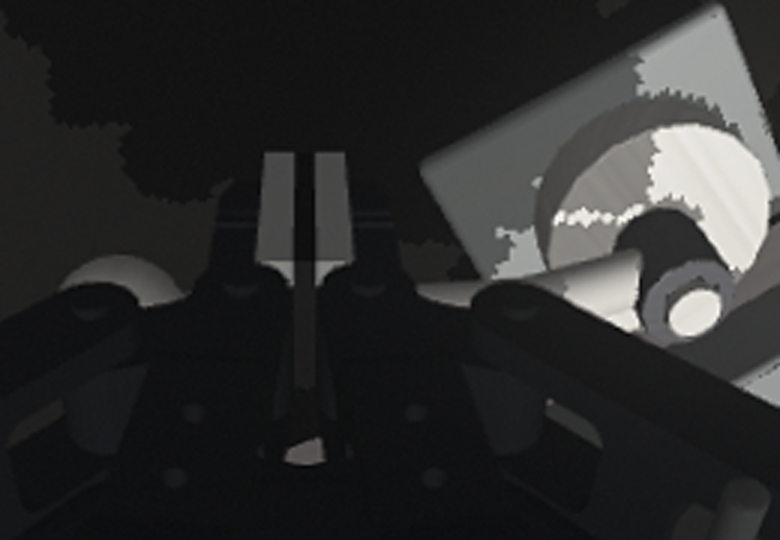

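The force jumped from 3 to 7.5 N, so the lever is on its end stop (cam at the low point). The crop shows rod and hub at rest against the finger. Backing off, then up.

Emit:
send_rows(commands=[{"translation": [0,-0.004,0],"rot": [0,0,0],"grip": 0},{"translation": [0,-0.008,0],"rot": [0,0,0],"grip": 0},{"translation": [0,-0.008,0],"rot": [0,0,0],"grip": 0},{"translation": [0,0,-0.03],"rot": [0,0,0],"grip": 0},{"translation": [0,0,-0.03],"rot": [0,0,0],"grip": 0}])

```text
t: 9.08
eef_pos: [0.452, -0.0864, 0.119]
tool_rot: [-0.001, 0.88, 0.475, -0.001]
contact_force: [1.4, -0.7, 0.4]
gripper_width: 0.0
```

Emit:
send_rows(commands=[{"translation": [0,0,-0.03],"rot": [0,0,6],"grip": 0},{"translation": [0,0,-0.03],"rot": [0,0,6],"grip": 0},{"translation": [0,0,-0.03],"rot": [0,0,6],"grip": 0},{"translation": [0,0,-0.02],"rot": [0,0,6],"grip": 0},{"translation": [0,0,0],"rot": [0,0,6],"grip": 0}])

```text
t: 9.5
eef_pos: [0.4562, -0.087, 0.2336]
tool_rot: [0.002, 0.974, 0.228, 0.004]
contact_force: [0.6, -0.0, -1.6]
gripper_width: 0.002
```

Emit:
send_rows(commands=[{"translation": [0,0,0],"rot": [0,0,6],"grip": 0},{"translation": [0,0,0],"rot": [0,0,6],"grip": 0},{"translation": [0,0,0],"rot": [0,0,6],"grip": 0},{"translation": [0,0,0],"rot": [0,0,6],"grip": 0},{"translation": [0,0,0],"rot": [0,0,6.7],"grip": 0}])

```text
t: 9.92
eef_pos: [0.4536, -0.0871, 0.2294]
tool_rot: [0.0, 0.999, -0.038, 0.001]
contact_force: [-0.7, 0.8, -0.8]
gripper_width: -0.004
```

```bash
python3 snap.py 10 top scene; python3 - <<'E'
from h import *
import station
P,y,_=state(station.get_obs());rows(P,y,lin([*P,y],[.5615,-.130,.23,265],5))
E
```

```text
9.9167 [ 0.4536 -0.0871  0.2294] 265.7 [-0.7  0.8 -0.8] [ 0.001 -0.001 -1.   ] q7 -0.22521587009882185
[0.0221, 0.007, -0.0001] 0.2
[0.0222, 0.007, -0.0001] 0.2
[0.0222, 0.006900000000000001, -0.0001] 0.1
[0.0222, 0.0068, -0.0001] 0.2
[0.0222, 0.0068, -0.0001] 0.2
end [ 0.5615 -0.13    0.23  ] 265.0
```

View pics/top10.png

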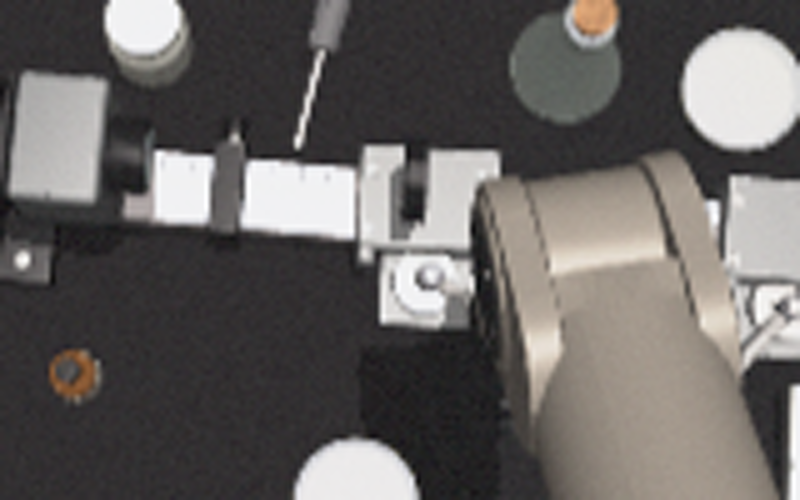

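View pics/scene10.png

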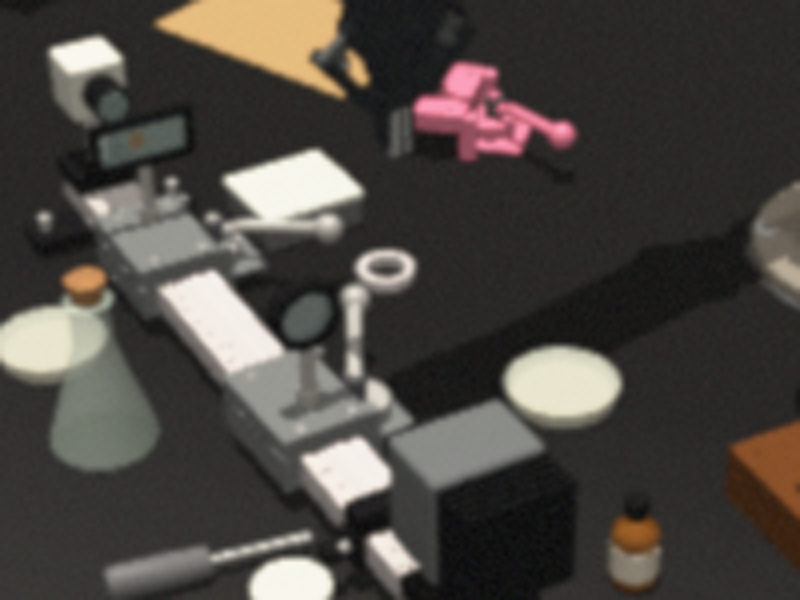

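Scene: the lever now points toward the camera end, ball at crop (354,295). The carrier hasn't shifted. Moving behind it.

Emit:
send_rows(commands=[{"translation": [0.022,0.007,0],"rot": [0,0,0.2],"grip": 0},{"translation": [0.022,0.007,0],"rot": [0,0,0.2],"grip": 0},{"translation": [0.022,0.007,0],"rot": [0,0,0.1],"grip": 0},{"translation": [0.022,0.007,0],"rot": [0,0,0.1],"grip": 0},{"translation": [0.022,0.007,0],"rot": [0,0,0.1],"grip": 0}])

```text
t: 10.43
eef_pos: [0.5616, -0.1311, 0.2293]
tool_rot: [0.0, 0.999, -0.039, 0.0]
contact_force: [-0.0, -0.2, 0.5]
gripper_width: -0.003
```

Emit:
send_rows(commands=[{"translation": [0,0,0.03],"rot": [0,0,0],"grip": 0},{"translation": [0,0,0.03],"rot": [0,0,0],"grip": 0},{"translation": [0,0,0.03],"rot": [0,0,0],"grip": 0},{"translation": [0,0,0.02],"rot": [0,0,0],"grip": 0},{"translation": [0,0,0],"rot": [0,0,0],"grip": 0}])

```text
t: 10.85
eef_pos: [0.5576, -0.1304, 0.1151]
tool_rot: [-0.001, 0.999, -0.04, -0.003]
contact_force: [-1.1, -0.6, -0.1]
gripper_width: 0.004
```

```bash
python3 snap.py 11 wrist top; python3 - <<'E'
from h import *
c=np.load("scene10.npz");b=atz(c,288.4,173.7,.058);print("ball",b)
d=b[:2]-[.517,-.045];print(np.hypot(*d),np.degrees(np.arctan2(d[1],d[0]))%360)
E
```

```text
10.85 [ 0.5576 -0.1304  0.1151] 265.5 [-1.1 -0.6 -0.1] [-0.007  0.002 -1.   ] q7 -0.35678880589016115
ball [ 0.46160252 -0.13724613  0.058     ]
0.10760218032438068 239.01350580454914
```

View pics/wrist11.png

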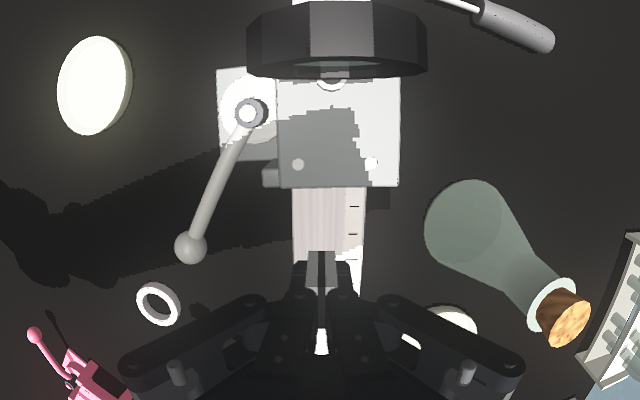

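View pics/top11.png

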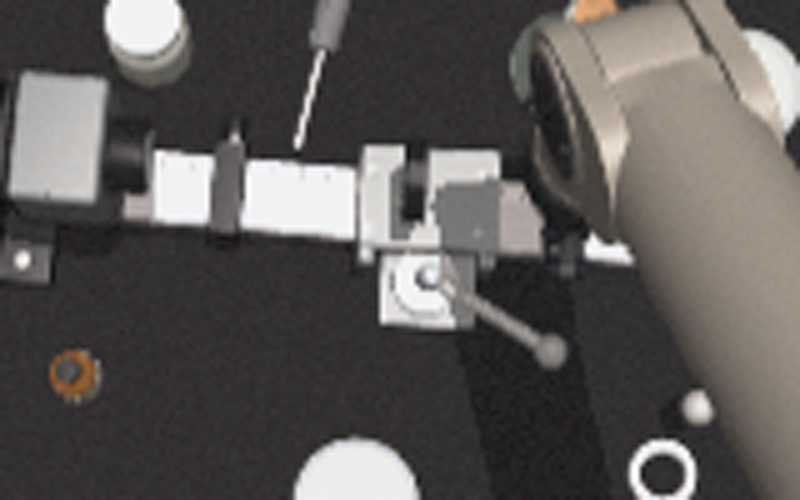

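Wrist view: the fingertip (321,260) is over the rail (292–368) and square behind the carrier's rear face (row 187). The lever is clear on the left, ball at (190,247). Lowering.

Emit:
send_rows(commands=[{"translation": [0,0,0.015],"rot": [0,0,0],"grip": 0},{"translation": [0,0,0.015],"rot": [0,0,0],"grip": 0},{"translation": [0,0,0.012],"rot": [0,0,0],"grip": 0},{"translation": [0,0,0.006],"rot": [0,0,0],"grip": 0},{"translation": [0,0,0],"rot": [0,0,0],"grip": 0}])

```text
t: 11.37
eef_pos: [0.5605, -0.1308, 0.0711]
tool_rot: [-0.0, 0.999, -0.041, -0.0]
contact_force: [1.2, 0.3, 0.3]
gripper_width: -0.001
```

Emit:
send_rows(commands=[{"translation": [0,0,0],"rot": [0,0,0],"grip": 0},{"translation": [0,0,0],"rot": [0,0,0],"grip": 0},{"translation": [0,0,0],"rot": [0,0,0],"grip": 0},{"translation": [0,0,0],"rot": [0,0,0],"grip": 0},{"translation": [0,0,0],"rot": [0,0,0],"grip": 0}])

```text
t: 11.78
eef_pos: [0.5609, -0.1309, 0.0718]
tool_rot: [0.0, 0.999, -0.042, 0.0]
contact_force: [1.2, -0.2, -0.7]
gripper_width: 0.001
```

```bash
python3 snap.py 12 wrist
```

```text
11.7833 [ 0.5609 -0.1309  0.0718] 265.2 [ 1.2 -0.2 -0.7] [ 0.001 -0.    -1.   ] q7 -0.40794647510101134
```

View pics/wrist12.png

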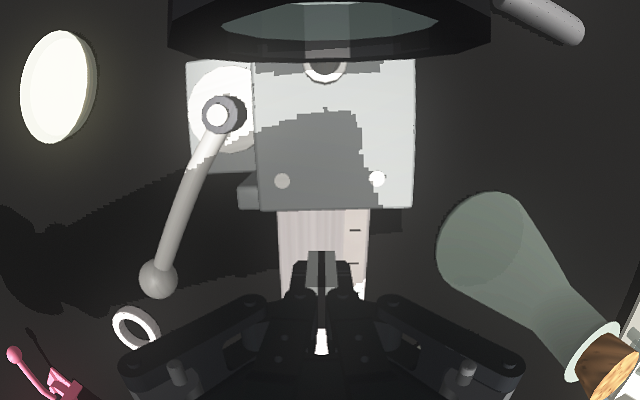

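```bash
python3 - <<'E'
from h import *
w=np.load("wrist2.npz")["extrinsics"][:3,3];c=np.load("scene2.npz");uv=proj(c,w)[0];print(w,uv)
M=c["extrinsics"];print("cam depth",-((w-M[:3,3])@M[:3,:3])[2])
u,v=uv.round().astype(int);print(c["depth"][v-16:v+17:4,u-16:u+17:4].round(2))
w=np.load("wrist12.npz")["extrinsics"];print(w[:3,3])
# lens in wrist12 depth
d=np.load("wrist12.npz")["depth"];print(d[5:60:8,180:480:40].round(3))
E
```

```text
[0.53551001 0.08261517 0.19079905] [307.94631521 178.92741864]
cam depth 1.409833644329974
[[1.82 1.81 1.45 1.44 1.43 1.43 1.44 1.44 1.46]
 [1.8  1.8  1.46 1.44 1.44 1.44 1.44 1.44 1.46]
 [1.77 1.77 1.48 1.45 1.44 1.44 1.45 1.46 1.48]
 [1.51 1.5  1.49 1.49 1.48 1.49 1.48 1.48 1.48]
 [1.5  1.51 1.74 1.5  1.49 1.49 1.48 1.5  1.75]
 [1.73 1.5  1.51 1.5  1.49 1.5  1.49 1.5  1.52]
 [1.71 1.7  1.51 1.53 1.5  1.71 1.5  1.53 1.49]
 [1.69 1.68 1.52 1.52 1.52 1.55 1.52 1.51 1.51]
 [1.58 1.58 1.58 1.57 1.53 1.52 1.53 1.56 1.56]]
[ 0.56653659 -0.05178877  0.19730428]
[[0.    0.    0.    0.    0.    0.    0.    0.   ]
 [0.    0.    0.    0.    0.    0.    0.    0.   ]
 [0.    0.    0.    0.    0.051 0.    0.    0.   ]
 [0.    0.    0.054 0.056 0.056 0.057 0.054 0.   ]
 [0.    0.    0.061 0.064 0.064 0.062 0.054 0.   ]
 [0.    0.    0.062 0.066 0.068 0.063 0.055 0.   ]
 [0.175 0.054 0.061 0.066 0.067 0.064 0.06  0.174]]
```

```bash
python3 - <<'E'
from h import *
c=np.load("scene2.npz");T=np.array([.4837,.0238]);f=np.array([.674,.738])
for v in range(120,202,6):
  r=[]
  for u in (300,308,312,316,324):
    p=dep(c,u,v); r.append((round(float((p[:2]-T)@f),3),round(float(p[2]),3)))
  print(v,r)
E
```

```text
120 [(0.016, 0.335), (0.012, 0.335), (0.033, 0.347), (0.046, 0.354), (0.037, 0.351)]
126 [(0.028, 0.324), (0.038, 0.331), (0.04, 0.333), (0.036, 0.331), (0.014, 0.32)]
132 [(0.029, 0.306), (0.036, 0.312), (0.037, 0.313), (0.033, 0.312), (0.011, 0.3)]
138 [(0.025, 0.286), (0.036, 0.294), (0.036, 0.294), (0.036, 0.295), (0.012, 0.283)]
144 [(0.029, 0.269), (0.041, 0.278), (0.041, 0.279), (0.036, 0.277), (0.012, 0.264)]
150 [(0.023, 0.247), (0.037, 0.257), (0.039, 0.259), (0.032, 0.255), (0.013, 0.245)]
156 [(0.013, 0.221), (0.044, 0.242), (0.04, 0.24), (0.032, 0.237), (0.004, 0.221)]
162 [(0.024, 0.208), (0.036, 0.218), (0.038, 0.22), (0.034, 0.218), (0.009, 0.204)]
168 [(0.019, 0.185), (0.037, 0.199), (0.037, 0.199), (0.031, 0.197), (0.014, 0.187)]
174 [(0.005, 0.155), (0.034, 0.177), (0.037, 0.18), (0.013, 0.164), (0.005, 0.16)]
180 [(-0.014, 0.121), (0.021, 0.147), (0.007, 0.138), (0.019, 0.148), (-0.197, -0.001)]
186 [(0.016, 0.121), (0.013, 0.12), (-0.162, -0.004), (0.016, 0.125), (0.008, 0.121)]
192 [(-0.117, 0.001), (0.008, 0.095), (0.015, 0.101), (0.014, 0.102), (-0.04, 0.065)]
198 [(-0.08, 0.005), (0.002, 0.069), (0.009, 0.075), (0.006, 0.074), (-0.025, 0.053)]
```

The gripper reaches only about 40 mm ahead of the TCP and the lens is about 69 mm ahead, so it's clear, and there's no camera housing. Lowering the last bit and approaching.

Emit:
send_rows(commands=[{"translation": [0,0,0.0045],"rot": [0,0,0],"grip": 0},{"translation": [0,-0.005,0],"rot": [0,0,0],"grip": 0},{"translation": [0,-0.005,0],"rot": [0,0,0],"grip": 0},{"translation": [0,-0.005,0],"rot": [0,0,0],"grip": 0},{"translation": [0,-0.003,0],"rot": [0,0,0],"grip": 0}])

```text
t: 12.25
eef_pos: [0.5623, -0.1114, 0.0669]
tool_rot: [-0.0, 0.999, -0.041, 0.0]
contact_force: [-0.5, 0.1, 0.1]
gripper_width: -0.004
```

Emit:
send_rows(commands=[{"translation": [0,-0.003,0],"rot": [0,0,0],"grip": 0},{"translation": [0,-0.003,0],"rot": [0,0,0],"grip": 0},{"translation": [0,-0.003,0],"rot": [0,0,0],"grip": 0},{"translation": [0,-0.003,0],"rot": [0,0,0],"grip": 0},{"translation": [0,-0.003,0],"rot": [0,0,0],"grip": 0}])

```text
t: 12.67
eef_pos: [0.5632, -0.1, 0.0669]
tool_rot: [0.001, 0.999, -0.043, -0.0]
contact_force: [-0.7, -5.8, 1.0]
gripper_width: 0.001
```

```bash
python3 snap.py 13 wrist
```

```text
12.6667 [ 0.5632 -0.1     0.0669] 265.1 [-0.7 -5.8  1. ] [-0.    -0.003 -1.   ] q7 -0.4733574954158863
```

View pics/wrist13.png

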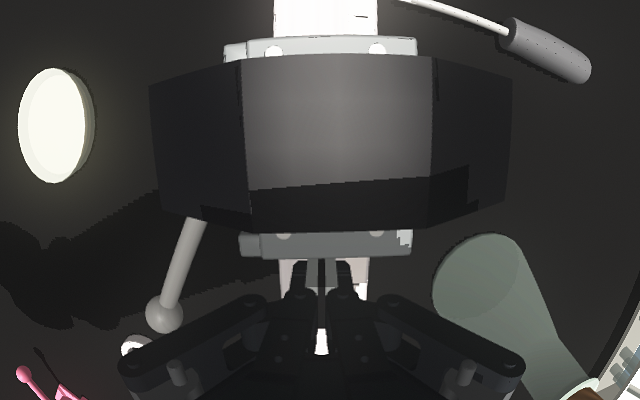

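Contact with the rear face: it slides at about 6 N. Pushing on slowly.

Emit:
send_rows(commands=[{"translation": [0,-0.004,0],"rot": [0,0,0],"grip": 0},{"translation": [0,-0.004,0],"rot": [0,0,0],"grip": 0},{"translation": [0,-0.004,0],"rot": [0,0,0],"grip": 0},{"translation": [0,-0.004,0],"rot": [0,0,0],"grip": 0},{"translation": [0,-0.004,0],"rot": [0,0,0],"grip": 0}])

```text
t: 13.13
eef_pos: [0.565, -0.0796, 0.0669]
tool_rot: [0.001, 0.999, -0.042, -0.0]
contact_force: [0.1, -4.6, 1.8]
gripper_width: -0.001
```

Emit:
send_rows(commands=[{"translation": [0,-0.004,0],"rot": [0,0,0],"grip": 0},{"translation": [0,-0.004,0],"rot": [0,0,0],"grip": 0},{"translation": [0,-0.004,0],"rot": [0,0,0],"grip": 0},{"translation": [0,-0.004,0],"rot": [0,0,0],"grip": 0},{"translation": [0,-0.004,0],"rot": [0,0,0],"grip": 0}])

```text
t: 13.55
eef_pos: [0.5666, -0.0598, 0.0669]
tool_rot: [0.001, 0.999, -0.042, -0.0]
contact_force: [0.0, -5.7, 1.1]
gripper_width: -0.004
```

Emit:
send_rows(commands=[{"translation": [0,-0.004,0],"rot": [0,0,0],"grip": 0},{"translation": [0,-0.004,0],"rot": [0,0,0],"grip": 0},{"translation": [0,-0.004,0],"rot": [0,0,0],"grip": 0},{"translation": [0,-0.004,0],"rot": [0,0,0],"grip": 0},{"translation": [0,-0.002,0],"rot": [0,0,0],"grip": 0}])

```text
t: 13.97
eef_pos: [0.5682, -0.0411, 0.0669]
tool_rot: [0.001, 0.999, -0.042, -0.0]
contact_force: [-0.8, -5.3, 1.3]
gripper_width: -0.0
```

```bash
python3 snap.py 14 wrist top
```

```text
13.9667 [ 0.5682 -0.0411  0.0669] 265.2 [-0.8 -5.3  1.3] [-0.    -0.002 -1.   ] q7 -0.5776426720184742
```

View pics/top14.png

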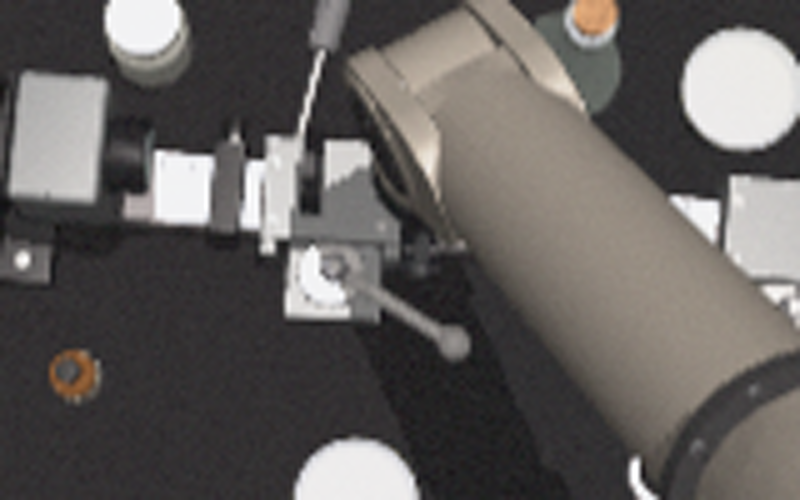

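```bash
python3 - <<'E'
from h import *
c=np.load("top0.npz")
for n,x,y,z in(("tip",398,148,.013),("tip",398,148,.006),("mid",415,70,.013)):
    print(n,atz(c,240+x/5,130+y/5,z).round(4))
c=np.load("top14.npz")
for x,y in((268,137),(300,137),(370,143)): print(atz(c,260+x/5,130+y/5,.064).round(4))
# rail centre line at y .04: 
print(.550+.087*(.04+.256))
i=np.load("scene10.npz")["pixels"][:,:,::-1]
cv2.imwrite("pics/s10c.png",cv2.resize(i[180:260,230:310],None,fx=7,fy=7,interpolation=cv2.INTER_CUBIC))
from station import *
c=read_camera("scene");cv2.imwrite("pics/s14.png",cv2.resize(c["pixels"][180:260,230:310,::-1],None,fx=7,fy=7,interpolation=cv2.INTER_CUBIC));np.savez("scene14.npz",**c)
E
```

```text
tip [0.6182 0.0445 0.013 ]
tip [0.6197 0.0446 0.006 ]
mid [0.677  0.0319 0.013 ]
[0.6153 0.0655 0.064 ]
[0.6153 0.0428 0.064 ]
[ 0.611  -0.0069  0.064 ]
0.575752
```

View pics/s10c.png

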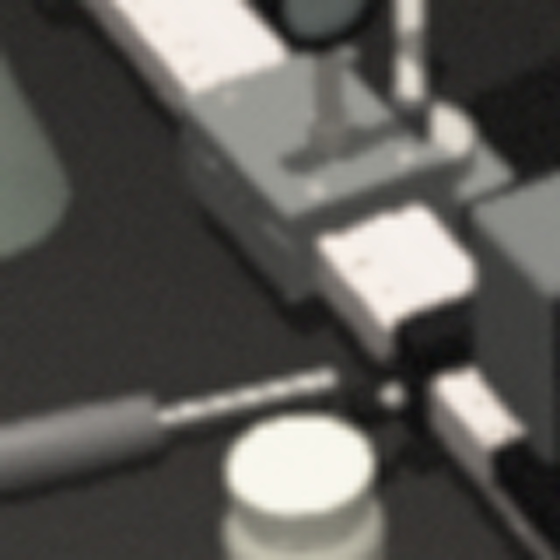

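View pics/s14.png

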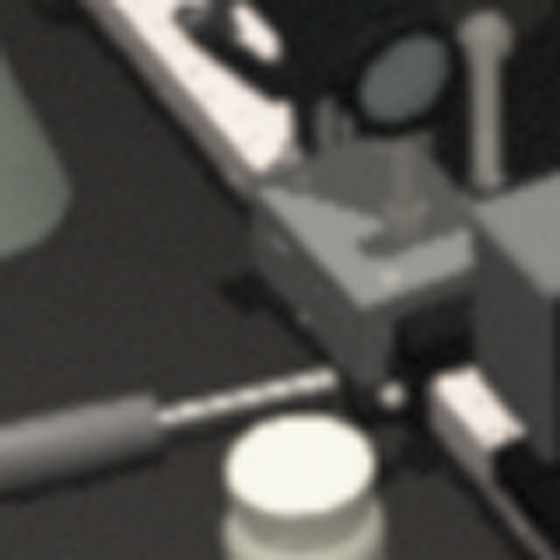

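View pics/wrist14.png

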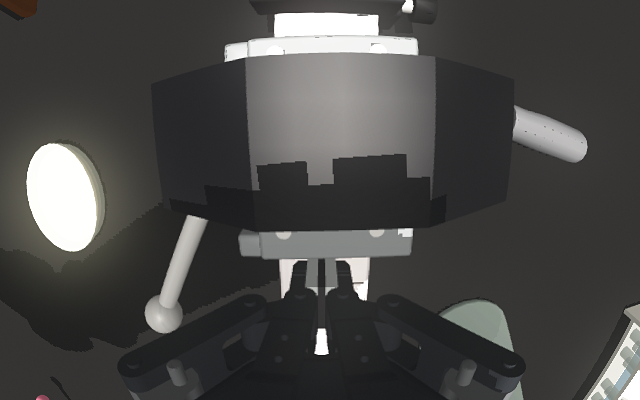

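The driver tip is at (335,378) in both crops, unmoved; the saddle's front has already passed it. Top: about 20 mm remain to the stop. Going slower.

Emit:
send_rows(commands=[{"translation": [0,-0.003,0],"rot": [0,0,0],"grip": 0},{"translation": [0,-0.003,0],"rot": [0,0,0],"grip": 0},{"translation": [0,-0.003,0],"rot": [0,0,0],"grip": 0},{"translation": [0,-0.003,0],"rot": [0,0,0],"grip": 0},{"translation": [0,-0.002,0],"rot": [0,0,0],"grip": 0}])

```text
t: 14.53
eef_pos: [0.5693, -0.027, 0.0669]
tool_rot: [0.001, 0.999, -0.042, -0.0]
contact_force: [-0.3, -5.0, 3.1]
gripper_width: 0.001
```

Emit:
send_rows(commands=[{"translation": [0,-0.001,0],"rot": [0,0,0],"grip": 0},{"translation": [0,-0.001,0],"rot": [0,0,0],"grip": 0},{"translation": [0,-0.001,0],"rot": [0,0,0],"grip": 0},{"translation": [0,-0.001,0],"rot": [0,0,0],"grip": 0},{"translation": [0,0,0],"rot": [0,0,0],"grip": 0}])

```text
t: 14.95
eef_pos: [0.5693, -0.0267, 0.0668]
tool_rot: [0.003, 0.999, -0.043, -0.001]
contact_force: [-2.1, -13.1, 7.1]
gripper_width: -0.007
```

```bash
python3 snap.py 15 top
```

```text
14.95 [ 0.5693 -0.0267  0.0668] 265.0 [ -2.1 -13.1   7.1] [-0.002 -0.006 -1.   ] q7 -0.608979228841239
```

View pics/top15.png

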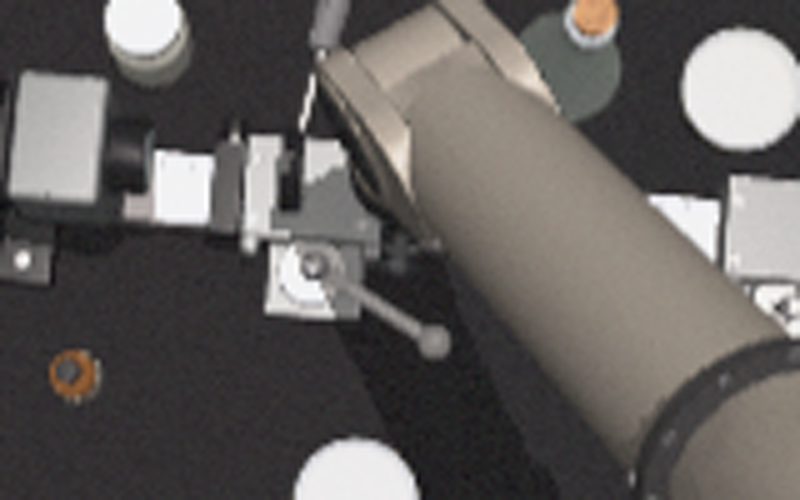

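Force rose to 13 N and motion stopped. A slightly firmer nudge will confirm whether it's home.

Emit:
send_rows(commands=[{"translation": [0,-0.001,0],"rot": [0,0,0],"grip": 0},{"translation": [0,0,0],"rot": [0,0,0],"grip": 0},{"translation": [0,0,0],"rot": [0,0,0],"grip": 0},{"translation": [0,0,0],"rot": [0,0,0],"grip": 0},{"translation": [0,0,0],"rot": [0,0,0],"grip": 0}])

```text
t: 15.42
eef_pos: [0.5693, -0.0267, 0.0668]
tool_rot: [0.003, 0.999, -0.044, -0.001]
contact_force: [-2.3, -14.8, 7.0]
gripper_width: 0.002
```

```bash
python3 snap.py 16 top wrist scene; python3 - <<'E'
import cv2
from h import *
i=np.load("top16.npz")["pixels"][:,:,::-1];cv2.imwrite("pics/t16c.png",cv2.resize(i[148:190,296:346],None,fx=12,fy=12,interpolation=cv2.INTER_CUBIC))
c=np.load("top16.npz");
for x in (.57,.585,.60):
  print([ (round(float(dep(c,u,v)[1]),4),round(float(dep(c,u,v)[2]),4)) for u in range(303,316) for v in [int(proj(c,[x,.085,.065])[0][1])]])
E
```

```text
15.4167 [ 0.5693 -0.0267  0.0668] 265.0 [ -2.3 -14.8   7. ] [-0.002 -0.007 -1.   ] q7 -0.6106314369761013
[(0.103, 0.0626), (0.0991, 0.07), (0.0957, 0.0673), (0.0924, 0.0637), (0.0888, 0.065), (0.0855, 0.0588), (0.0817, 0.066), (0.0782, 0.0635), (0.0748, 0.0604), (0.0713, 0.0589), (0.0675, 0.0668), (0.0641, 0.0633), (0.0605, 0.0648)]
[(0.103, 0.0643), (0.0993, 0.0683), (0.0957, 0.0692), (0.0922, 0.0679), (0.0887, 0.0681), (0.0853, 0.0641), (0.0817, 0.0665), (0.0782, 0.0646), (0.0747, 0.063), (0.0712, 0.0622), (0.0676, 0.0668), (0.0641, 0.0642), (0.0605, 0.0674)]
[(0.1029, 0.0672), (0.0994, 0.0666), (0.0959, 0.0656), (0.0921, 0.0706), (0.0888, 0.0658), (0.0852, 0.0667), (0.0816, 0.0692), (0.0783, 0.0619), (0.0747, 0.0636), (0.0711, 0.066), (0.0676, 0.0655), (0.0641, 0.0641), (0.0605, 0.0674)]
```

View pics/t16c.png

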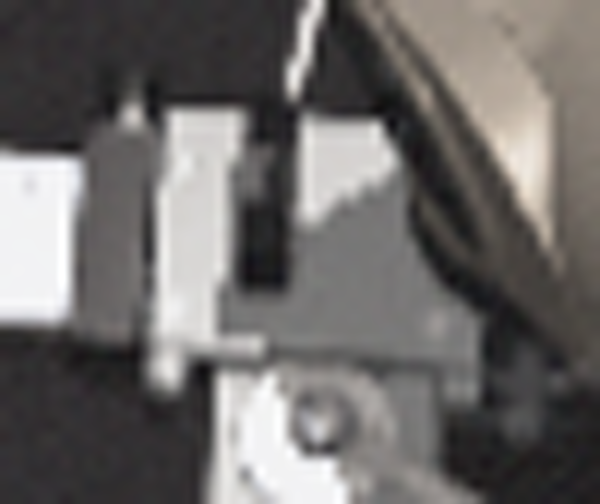

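View pics/scene16.png

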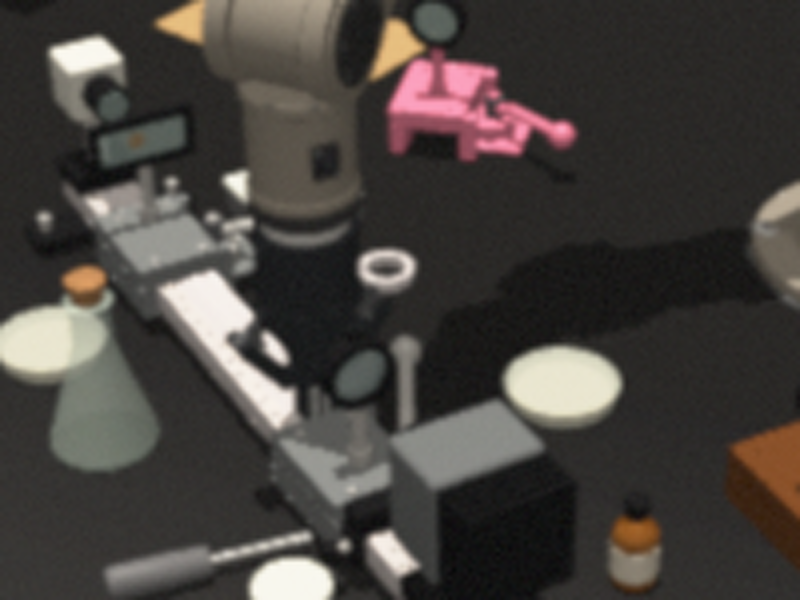

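Stalled at the same TCP position under 14.8 N, and the crop shows no white rail between stop (150) and saddle (160). It's home. Backing off and rising.

Emit:
send_rows(commands=[{"translation": [0,0.005,0],"rot": [0,0,0],"grip": 0},{"translation": [0,0.01,0],"rot": [0,0,0],"grip": 0},{"translation": [0,0.01,0],"rot": [0,0,0],"grip": 0},{"translation": [0,0.005,-0.02],"rot": [0,0,0],"grip": 0},{"translation": [0,0,-0.03],"rot": [0,0,0],"grip": 0}])

```text
t: 15.98
eef_pos: [0.5648, -0.0529, 0.1145]
tool_rot: [-0.0, 0.999, -0.042, -0.003]
contact_force: [-0.1, 0.2, -0.0]
gripper_width: -0.001
```

Emit:
send_rows(commands=[{"translation": [0,0,-0.03],"rot": [0,0,0],"grip": 0},{"translation": [0,0,-0.03],"rot": [0,0,0],"grip": 0},{"translation": [0,0,-0.02],"rot": [0,0,-6],"grip": 0},{"translation": [0,0,0],"rot": [0,0,-6],"grip": 0},{"translation": [0,0,0],"rot": [0,0,-6],"grip": 0}])

```text
t: 16.4
eef_pos: [0.5682, -0.0509, 0.1985]
tool_rot: [0.0, 0.993, 0.118, 0.002]
contact_force: [-1.0, -0.6, -0.8]
gripper_width: 0.001
```

```bash
python3 snap.py 17 top scene
```

```text
16.4 [ 0.5682 -0.0509  0.1985] 283.5 [-1.  -0.6 -0.8] [ 0.003  0.    -1.   ] q7 -0.1436542926361501
```

View pics/top17.png

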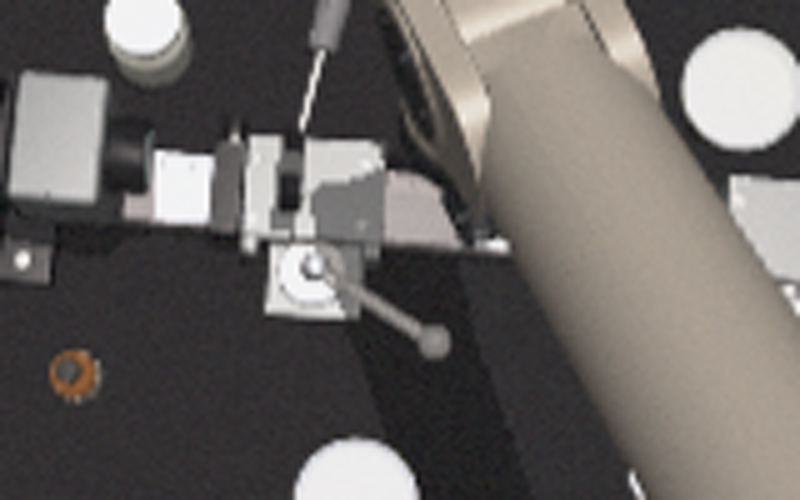

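View pics/scene17.png

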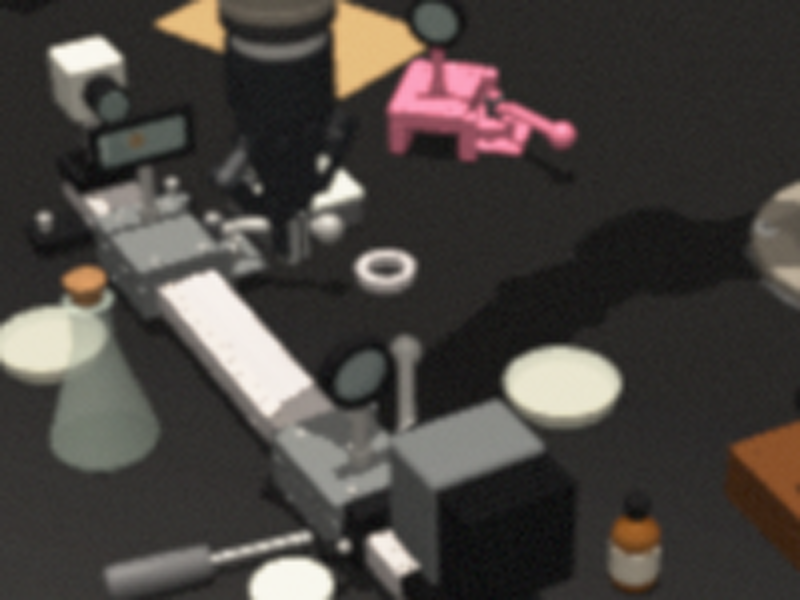

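```bash
python3 - <<'E'
from arc import *
import station
c=np.load("top17.npz");f=lambda x,y,z:atz(c,260+(x+.5)/5-.5,130+(y+.5)/5-.5,z)
h=f(314,266,.06);b=f(434,342,.06);d=(b-h)[:2];th=np.degrees(np.arctan2(d[1],d[0]))%360;print(h,b,np.hypot(*d),th)
h=(h[:2]+[.001,0])
P,y,_=state(station.get_obs())
tgt=arc(h,.068,[.030],[th],.19,-1)[0];print(tgt)
rows(P,y,lin([*P,y],[tgt[0],tgt[1],tgt[2],y],5))
print("yaw to go",tgt[3]-y)
E
```

```text
[0.52488642 0.03442929 0.06      ] [ 0.47074217 -0.05004686  0.06      ] 0.10033852100441013 237.34251367538033
(np.float64(0.51444988717858), np.float64(-0.03900915965279024), 0.19, np.float64(327.34251367538036))
[-0.009699999999999999, -0.0048, 0.0014] -0.0
[-0.009699999999999999, -0.0048, 0.0014] -0.0
[-0.009699999999999999, -0.0048, 0.0013] -0.0
[-0.009699999999999999, -0.0048, 0.0014] -0.0
[-0.009800000000000001, -0.0048, 0.0014] -0.0
end [ 0.5144 -0.039   0.19  ] 283.3
yaw to go 44.05074856356765
```

Emit:
send_rows(commands=[{"translation": [-0.0103,-0.0052,0],"rot": [0,0,0],"grip": 0},{"translation": [-0.0103,-0.0052,0],"rot": [0,0,0],"grip": 0},{"translation": [-0.0103,-0.0052,0],"rot": [0,0,0],"grip": 0},{"translation": [-0.0103,-0.0052,0],"rot": [0,0,0],"grip": 0},{"translation": [-0.0103,-0.0052,0],"rot": [0,0,0],"grip": 0}])

```text
t: 16.92
eef_pos: [0.5103, -0.0373, 0.1963]
tool_rot: [-0.0, 0.994, 0.114, -0.0]
contact_force: [0.6, -0.6, -0.0]
gripper_width: -0.002
```

Emit:
send_rows(commands=[{"translation": [0,0,0],"rot": [0,0,-6],"grip": 0},{"translation": [0,0,0],"rot": [0,0,-6],"grip": 0},{"translation": [0,0,0],"rot": [0,0,-6],"grip": 0},{"translation": [0,0,0],"rot": [0,0,-6],"grip": 0},{"translation": [0,0,0],"rot": [0,0,-6],"grip": 0}])

```text
t: 17.33
eef_pos: [0.5108, -0.0374, 0.1966]
tool_rot: [-0.0, 0.929, 0.37, -0.0]
contact_force: [-0.5, -0.6, -0.8]
gripper_width: 0.0
```

Emit:
send_rows(commands=[{"translation": [0,0,0.02],"rot": [0,0,-6],"grip": 0},{"translation": [0,0,0.02],"rot": [0,0,-6],"grip": 0},{"translation": [0,0,0.02],"rot": [0,0,-2],"grip": 0},{"translation": [0,0,0.01],"rot": [0,0,0],"grip": 0},{"translation": [0,0,0],"rot": [0,0,0],"grip": 0}])

```text
t: 17.75
eef_pos: [0.5094, -0.0376, 0.1247]
tool_rot: [-0.001, 0.878, 0.478, -0.002]
contact_force: [0.8, -0.1, 0.5]
gripper_width: 0.004
```

```bash
python3 snap.py 18 wrist top
```

```text
17.75 [ 0.5094 -0.0376  0.1247] 327.1 [ 0.8 -0.1  0.5] [-0.004  0.001 -1.   ] q7 0.42328711451380463
```

View pics/wrist18.png

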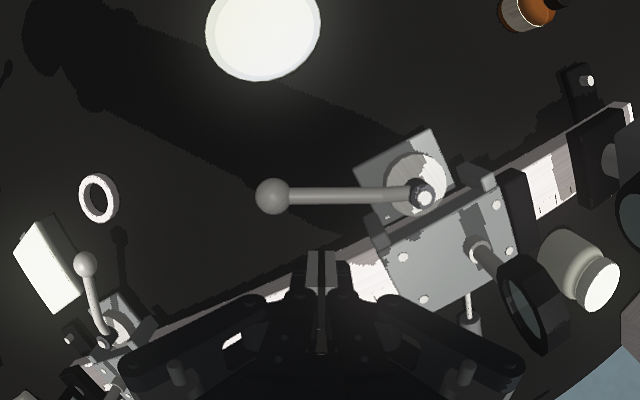

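Wrist: the finger (321,255) is on the rail side of the rod, between ball (272,196) and hub (423,197). Lowering in steps.

Emit:
send_rows(commands=[{"translation": [0,-0.001,0.012],"rot": [0,0,0],"grip": 0},{"translation": [0,0,0.012],"rot": [0,0,0],"grip": 0},{"translation": [0,0,0.012],"rot": [0,0,0],"grip": 0},{"translation": [0,0,0.006],"rot": [0,0,0],"grip": 0},{"translation": [0,0,0],"rot": [0,0,0],"grip": 0}])

```text
t: 18.27
eef_pos: [0.5092, -0.0371, 0.083]
tool_rot: [-0.001, 0.878, 0.479, -0.001]
contact_force: [-0.1, 1.0, 0.8]
gripper_width: -0.001
```

```bash
python3 snap.py 19 wrist
```

```text
18.2667 [ 0.5092 -0.0371  0.083 ] 327.2 [-0.1  1.   0.8] [-0.003  0.    -1.   ] q7 0.3630379342571678
```

View pics/wrist19.png

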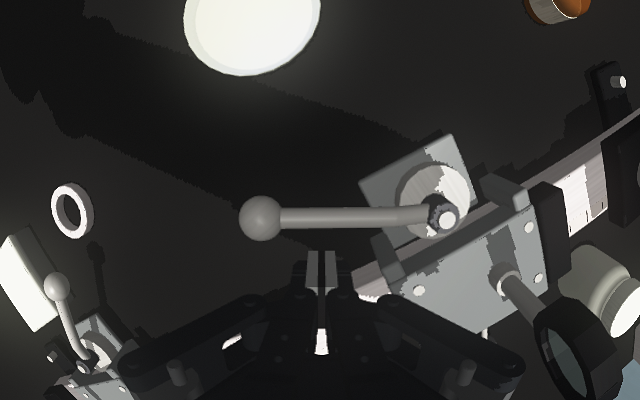

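Emit:
send_rows(commands=[{"translation": [0,0,0.008],"rot": [0,0,0],"grip": 0},{"translation": [0,0,0.008],"rot": [0,0,0],"grip": 0},{"translation": [0,0,0.006],"rot": [0,0,0],"grip": 0},{"translation": [0,0,0],"rot": [0,0,0],"grip": 0},{"translation": [0,0,0],"rot": [0,0,0],"grip": 0}])

```text
t: 18.73
eef_pos: [0.5101, -0.037, 0.0624]
tool_rot: [-0.0, 0.878, 0.479, -0.0]
contact_force: [-0.4, 0.0, 0.6]
gripper_width: 0.005
```

```bash
python3 snap.py 20 wrist; python3 - <<'E'
from arc import *
import station
P,y,_=state(station.get_obs());h=(.5259,.0344);th=237.3
rows(P,y,arc(h,.068,[.022,.019,.017,.016,.016],[th]*5,.060,-1)+arc(h,.068,[.016]*10,th-5*np.arange(1,11),.06,-1))
E
```

```text
18.7333 [ 0.5101 -0.037   0.0624] 327.2 [-0.4  0.   0.6] [-0.001  0.    -1.   ] q7 0.33083415482029577
[0.0004, -0.0035, 0.0027] -0.1
[0.0, -0.003, 0.0] 0.0
[0.0, -0.002, 0.0] 0.0
[0.0, -0.001, 0.0] 0.0
[0.0, 0.0, 0.0] 0.0
[-0.0011, -0.005900000000000001, 0.0] 5.0
[-0.0011, -0.006, 0.0] 5.0
[-0.0012, -0.006, 0.0] 5.0
[-0.0011, -0.006, 0.0] 5.0
[-0.0011, -0.006, 0.0] 5.0
[-0.0012, -0.006, 0.0] 5.0
[-0.0011, -0.006, 0.0] 5.0
[-0.0011, -0.006, 0.0] 5.0
[-0.0012, -0.005900000000000001, 0.0] 5.0
[-0.0011, -0.006, 0.0] 5.0
end [0.4605 0.0099 0.06  ] 277.3
```

View pics/wrist20.png

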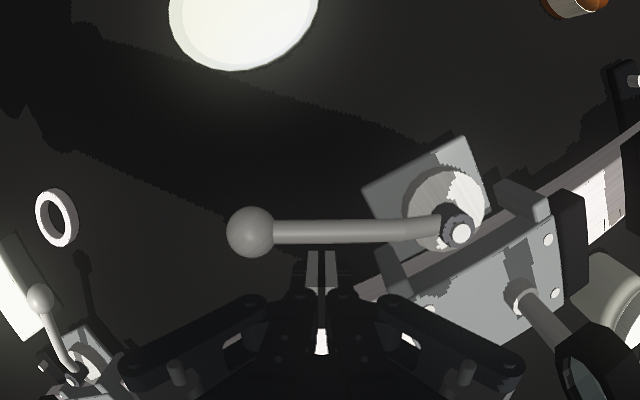

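Emit:
send_rows(commands=[{"translation": [0,-0.0035,0.0025],"rot": [0,0,0],"grip": 0},{"translation": [0,-0.003,0],"rot": [0,0,0],"grip": 0},{"translation": [0,-0.002,0],"rot": [0,0,0],"grip": 0},{"translation": [0,-0.001,0],"rot": [0,0,0],"grip": 0},{"translation": [0,0,0],"rot": [0,0,0],"grip": 0}])

```text
t: 19.2
eef_pos: [0.5024, -0.0317, 0.0605]
tool_rot: [0.0, 0.878, 0.479, 0.0]
contact_force: [0.1, -0.6, -0.7]
gripper_width: -0.003
```

Emit:
send_rows(commands=[{"translation": [-0.0011,-0.006,0],"rot": [0,0,5],"grip": 0},{"translation": [-0.0011,-0.006,0],"rot": [0,0,5],"grip": 0},{"translation": [-0.0011,-0.006,0],"rot": [0,0,5],"grip": 0},{"translation": [-0.0011,-0.006,0],"rot": [0,0,5],"grip": 0},{"translation": [-0.0011,-0.006,0],"rot": [0,0,5],"grip": 0}])

```text
t: 19.62
eef_pos: [0.4775, -0.0163, 0.0606]
tool_rot: [0.001, 0.961, 0.275, 0.001]
contact_force: [3.3, -2.3, -1.2]
gripper_width: 0.003
```

```bash
python3 snap.py 21 wrist
```

```text
19.6167 [ 0.4775 -0.0163  0.0606] 301.9 [ 3.3 -2.3 -1.2] [ 0.002 -0.001 -1.   ] q7 -0.11123113767652362
```

View pics/wrist21.png

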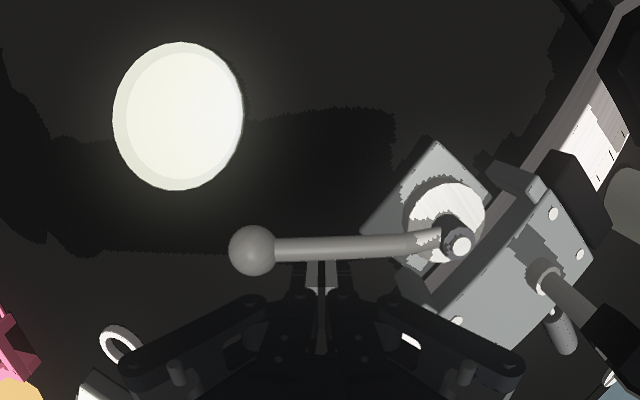

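The rod follows the finger (ball (252,250), hub (460,245)). Carrying on.

Emit:
send_rows(commands=[{"translation": [-0.0011,-0.006,0],"rot": [0,0,5],"grip": 0},{"translation": [-0.0011,-0.006,0],"rot": [0,0,5],"grip": 0},{"translation": [-0.0011,-0.006,0],"rot": [0,0,5],"grip": 0},{"translation": [-0.0011,-0.006,0],"rot": [0,0,5],"grip": 0},{"translation": [-0.0011,-0.006,0],"rot": [0,0,5],"grip": 0}])

```text
t: 20.08
eef_pos: [0.4606, 0.009, 0.0605]
tool_rot: [0.001, 0.998, 0.061, -0.0]
contact_force: [1.3, -3.5, 1.2]
gripper_width: 0.003
```

Emit:
send_rows(commands=[{"translation": [-0.0011,-0.006,0],"rot": [0,0,5],"grip": 0},{"translation": [-0.0011,-0.006,0],"rot": [0,0,5],"grip": 0},{"translation": [-0.0011,-0.006,0],"rot": [0,0,5],"grip": 0},{"translation": [-0.0011,-0.006,0],"rot": [0,0,5],"grip": 0},{"translation": [-0.0011,-0.006,0],"rot": [0,0,5],"grip": 0}])

```text
t: 20.5
eef_pos: [0.455, 0.037, 0.0601]
tool_rot: [0.003, 0.988, -0.156, -0.001]
contact_force: [-4.0, -9.2, 6.1]
gripper_width: -0.001
```

```bash
python3 snap.py 22 wrist top
```

```text
20.5 [0.455  0.037  0.0601] 252.0 [-4.  -9.2  6.1] [-0.004 -0.005 -1.   ] q7 -0.9719966438048488
```

View pics/wrist22.png

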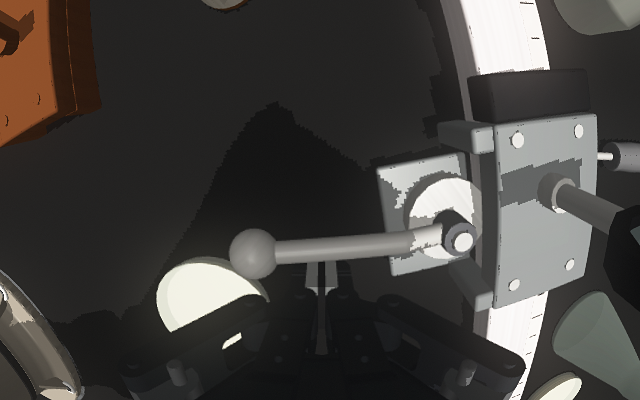

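View pics/top22.png

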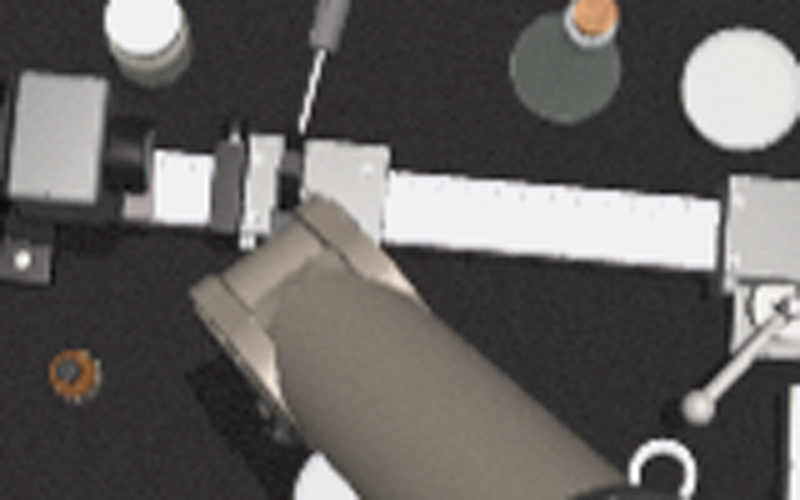

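Emit:
send_rows(commands=[{"translation": [-0.0007,-0.0036,0],"rot": [0,0,3],"grip": 0},{"translation": [-0.0007,-0.0036,0],"rot": [0,0,3],"grip": 0},{"translation": [-0.0007,-0.0036,0],"rot": [0,0,3],"grip": 0},{"translation": [-0.0007,-0.0036,0],"rot": [0,0,3],"grip": 0},{"translation": [-0.0007,-0.0036,0],"rot": [0,0,3],"grip": 0}])

```text
t: 21.02
eef_pos: [0.4574, 0.0543, 0.0596]
tool_rot: [0.004, 0.959, -0.283, -0.003]
contact_force: [-7.8, -8.5, 8.8]
gripper_width: 0.002
```

```bash
python3 snap.py 23
```

```text
21.0167 [0.4574 0.0543 0.0596] 237.1 [-7.8 -8.5  8.8] [-0.007 -0.006 -1.   ] q7 -1.2227335235063321
```

Emit:
send_rows(commands=[{"translation": [-0.0007,-0.0036,0],"rot": [0,0,3],"grip": 0},{"translation": [-0.0007,-0.0036,0],"rot": [0,0,3],"grip": 0},{"translation": [-0.0004,-0.0024,0],"rot": [0,0,2],"grip": 0},{"translation": [0,0,0],"rot": [0,0,0],"grip": 0},{"translation": [0,0,0],"rot": [0,0,0],"grip": 0}])

```text
t: 21.43
eef_pos: [0.4615, 0.0642, 0.0595]
tool_rot: [0.003, 0.938, -0.348, -0.002]
contact_force: [-5.2, -3.9, 2.9]
gripper_width: -0.002
```

```bash
python3 snap.py 24 wrist
```

```text
21.4333 [0.4615 0.0642 0.0595] 229.3 [-5.2 -3.9  2.9] [-0.006 -0.004 -1.   ] q7 -1.3514173991407532
```

View pics/wrist24.png

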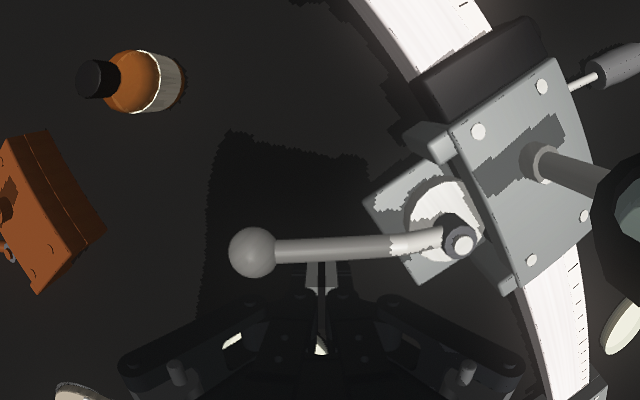

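Emit:
send_rows(commands=[{"translation": [-0.0004,-0.0024,0],"rot": [0,0,2],"grip": 0},{"translation": [-0.0004,-0.0024,0],"rot": [0,0,2],"grip": 0},{"translation": [-0.0002,-0.0012,0],"rot": [0,0,1],"grip": 0},{"translation": [0,0,0],"rot": [0,0,0],"grip": 0},{"translation": [0,0,0],"rot": [0,0,0],"grip": 0}])

```text
t: 21.9
eef_pos: [0.4642, 0.0694, 0.0593]
tool_rot: [0.004, 0.922, -0.388, -0.003]
contact_force: [-7.4, -4.9, 3.8]
gripper_width: -0.0
```

```bash
python3 snap.py 25
```

```text
21.9 [0.4642 0.0694 0.0593] 224.3 [-7.4 -4.9  3.8] [-0.008 -0.004 -1.   ] q7 -1.4313552925059632
```

Emit:
send_rows(commands=[{"translation": [0,-0.0015,0],"rot": [0,0,1],"grip": 0},{"translation": [0,-0.0015,0],"rot": [0,0,1],"grip": 0},{"translation": [0,0,0],"rot": [0,0,0],"grip": 0},{"translation": [0,0,0],"rot": [0,0,0],"grip": 0},{"translation": [0,0,0],"rot": [0,0,0],"grip": 0}])

```text
t: 22.32
eef_pos: [0.4653, 0.071, 0.0591]
tool_rot: [0.004, 0.915, -0.404, -0.003]
contact_force: [-10.4, -5.4, 5.8]
gripper_width: 0.003
```

```bash
python3 snap.py 26 
```

```text
22.3167 [0.4653 0.071  0.0591] 222.3 [-10.4  -5.4   5.8] [-0.01  -0.005 -1.   ] q7 -1.4625898470069651
```

Emit:
send_rows(commands=[{"translation": [0,-0.0015,0],"rot": [0,0,0],"grip": 0},{"translation": [0,-0.0015,0],"rot": [0,0,0],"grip": 0},{"translation": [0,0,0],"rot": [0,0,0],"grip": 0},{"translation": [0,0,0],"rot": [0,0,0],"grip": 0},{"translation": [0,0,0],"rot": [0,0,0],"grip": 0}])

```text
t: 22.73
eef_pos: [0.4654, 0.0711, 0.0586]
tool_rot: [0.007, 0.914, -0.405, -0.005]
contact_force: [-13.8, -10.1, 9.6]
gripper_width: -0.006
```

```bash
python3 snap.py 27 wrist top
```

```text
22.7333 [0.4654 0.0711 0.0586] 222.3 [-13.8 -10.1   9.6] [-0.014 -0.009 -1.   ] q7 -1.465076612809098
```

View pics/wrist27.png

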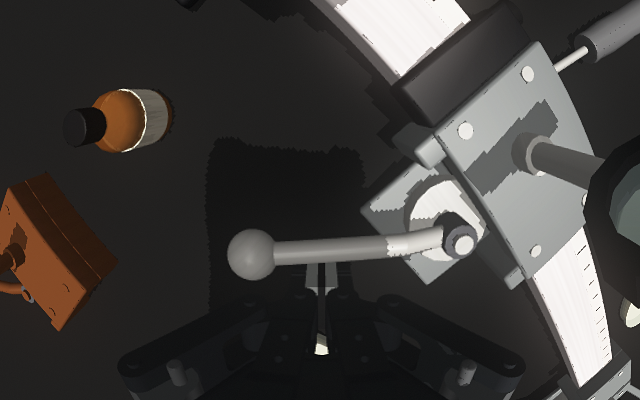

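It stalled with force up to 17 N, so the lever is on its clamped end stop. Retreating and rising for the final look.

Emit:
send_rows(commands=[{"translation": [0,0.005,0],"rot": [0,0,0],"grip": 0},{"translation": [0,0.008,0],"rot": [0,0,0],"grip": 0},{"translation": [0,0.008,0],"rot": [0,0,0],"grip": 0},{"translation": [0,0,-0.03],"rot": [0,0,0],"grip": 0},{"translation": [0,0,-0.03],"rot": [0,0,0],"grip": 0}])

```text
t: 23.25
eef_pos: [0.4549, 0.061, 0.1198]
tool_rot: [0.001, 0.915, -0.404, -0.002]
contact_force: [0.7, 0.6, 0.5]
gripper_width: 0.002
```

Emit:
send_rows(commands=[{"translation": [0,0,-0.03],"rot": [0,0,0],"grip": 0},{"translation": [0,0,-0.03],"rot": [0,0,0],"grip": 0},{"translation": [0,0,-0.03],"rot": [0,0,0],"grip": 0},{"translation": [0,0,-0.03],"rot": [0,0,0],"grip": 0},{"translation": [0,0,0],"rot": [0,0,0],"grip": 0}])

```text
t: 23.67
eef_pos: [0.4598, 0.0625, 0.2459]
tool_rot: [-0.002, 0.915, -0.405, 0.004]
contact_force: [0.8, 0.2, 0.2]
gripper_width: -0.0
```

```bash
python3 snap.py 28 wrist top scene;python3 - <<'E'
from h import *
import station
P,y,_=state(station.get_obs());a=np.radians(y);ty=np.array([np.cos(a),np.sin(a)]);tx=np.array([-np.sin(a),np.cos(a)])
# tx=cross(ty,tz)
tx=np.cross([*ty,0],[0,0,-1])[:2]
d=np.array([.36,-.34])-P[:2];print(d@tx,d@ty)
E
```

```text
23.6667 [0.4598 0.0625 0.2459] 222.3 [0.8 0.2 0.2] [ 0.01   0.001 -1.   ] q7 -1.2144053944797772
0.23214554217314146 0.34128251639385027
```

View pics/scene28.png

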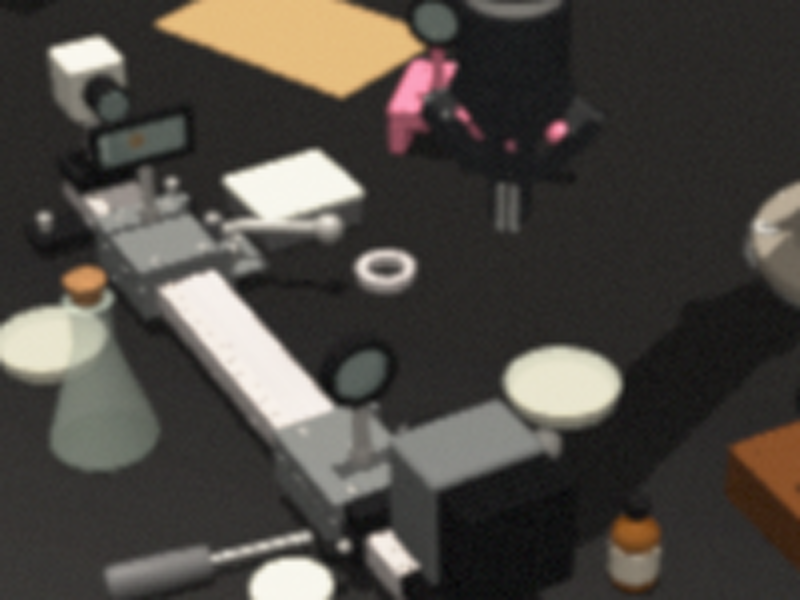

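View pics/top28.png

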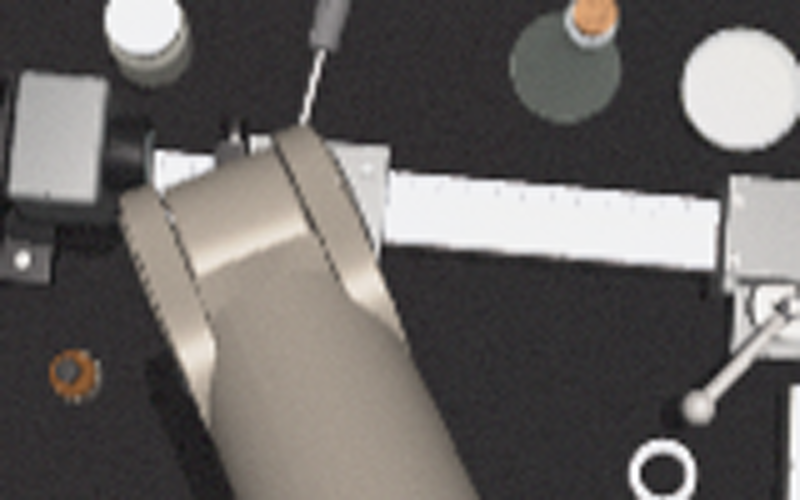

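Emit:
send_rows(commands=[{"translation": [0.0172,0.021,0],"rot": [0,0,0],"grip": 0},{"translation": [0.0172,0.021,0],"rot": [0,0,0],"grip": 0},{"translation": [0.0172,0.021,0],"rot": [0,0,0],"grip": 0},{"translation": [0.0172,0.021,0],"rot": [0,0,0],"grip": 0},{"translation": [0.0172,0.021,0],"rot": [0,0,0],"grip": 0}])

```text
t: 24.23
eef_pos: [0.4353, -0.0738, 0.2387]
tool_rot: [0.0, 0.915, -0.404, -0.001]
contact_force: [0.3, 0.5, -0.8]
gripper_width: 0.003
```

Emit:
send_rows(commands=[{"translation": [0.0172,0.021,0],"rot": [0,0,0],"grip": 0},{"translation": [0.0172,0.021,0],"rot": [0,0,0],"grip": 0},{"translation": [0.0172,0.021,0],"rot": [0,0,0],"grip": 0},{"translation": [0.0172,0.021,0],"rot": [0,0,0],"grip": 0},{"translation": [0.0172,0.021,0],"rot": [0,0,0],"grip": 0}])

```text
t: 24.65
eef_pos: [0.4154, -0.2079, 0.2386]
tool_rot: [0.0, 0.914, -0.405, -0.002]
contact_force: [0.6, 0.5, 0.4]
gripper_width: -0.005
```

```bash
python3 snap.py 29 top wrist
```

```text
24.65 [ 0.4154 -0.2079  0.2386] 222.3 [0.6 0.5 0.4] [-0.003  0.001 -1.   ] q7 -0.5730062742686043
```

View pics/top29.png

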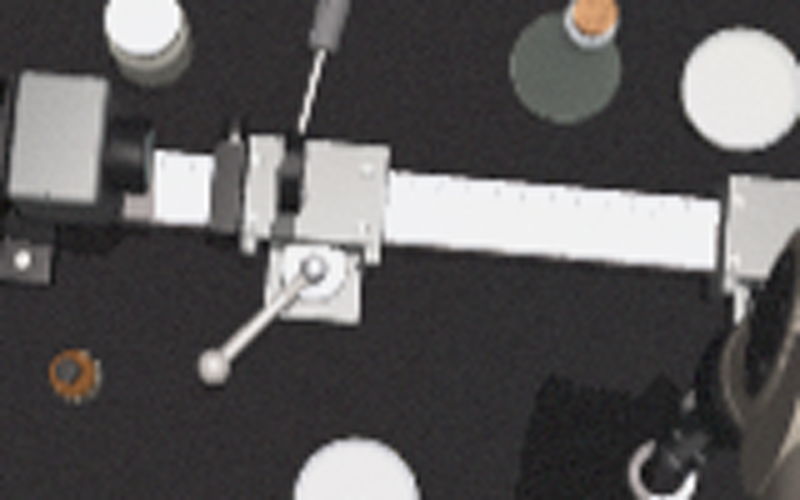

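```bash
python3 - <<'E'
from h import *
A=np.load("top17.npz");B=np.load("top29.npz");C=np.load("top22.npz");D=np.load("top16.npz")
for v in (160,162,164,166):
  for n,X in(("16",D),("17",A),("22",C),("29",B)):
    print(v,n,X["pixels"][v,306:315].mean(-1).astype(int), X["pixels"][v,333:341].mean(-1).astype(int))
f=lambda x,y,z:atz(B,260+(x+.5)/5-.5,130+(y+.5)/5-.5,z)
h=f(314,268,.06);b=f(214,366,.06);d=(b-h)[:2];print(h,b,np.hypot(*d),np.degrees(np.arctan2(d[1],d[0]))+5)
for n,X in(("17",A),("29",B)):
  i=X["pixels"][:,:,::-1];cv2.imwrite(f"pics/z{n}.png",cv2.resize(i[152:192,300:344],None,fx=14,fy=14,interpolation=cv2.INTER_CUBIC))
E
```

```text
160 16 [ 95  93 100 130 208 216 208 210 209] [ 98  79  66  86 194 215 221 223]
160 17 [ 95  95 102 123 208 215 209 209 211] [211 210 208 117  57  44  43  44]
160 22 [ 90  91  97  58 214 219 211 203 202] [211 210 211 211 193  43  43  48]
160 29 [ 94  93  99  58 214 212 205 204 204] [213 210 209 209 193  48  53  47]
162 16 [ 96  98  97 143 215 224 207 209 206] [ 54  91  78  65  82 180 225 221]
162 17 [ 98  97  97 142 214 223 205 207 208] [234 213 212 194  45  35  34  30]
162 22 [ 93  97  89  83 211 228 214 206 206] [213 207 207 205 162  50  48  52]
162 29 [ 95  96  91  83 218 230 194 206 207] [215 209 207 209 147  46  48  51]
164 16 [ 98 100  84 214 209 210 211 211 208] [ 24  50  89  72  65  76 186 203]
164 17 [ 97  98  81 212 210 209 213 211 210] [178 164 119 122 116 162 105 106]
164 22 [ 97  96  70 130 204 206 206 205 204] [220 217 209 208 145 214 129 160]
164 29 [ 96  96  69 123 207 208 205 205 203] [221 205 210 207 153 213 130 159]
166 16 [ 99 101  63 215 210 210 213 213 212] [ 45  31  54  86  72  62  68 136]
166 17 [ 99 100  66 213 209 213 213 213 210] [118 119 118 120 143 181 181 180]
166 22 [101  97  62 202 207 208 206 204 205] [210 209 211 216 206 241 240 241]
166 29 [ 97  96  57 176 207 208 208 209 205] [210 211 212 212 181 241 241 241]
[0.5234587  0.03443154 0.06      ] [0.45398438 0.10482574 0.06      ] 0.09890411743843518 139.62318143194224
```

View pics/z17.png

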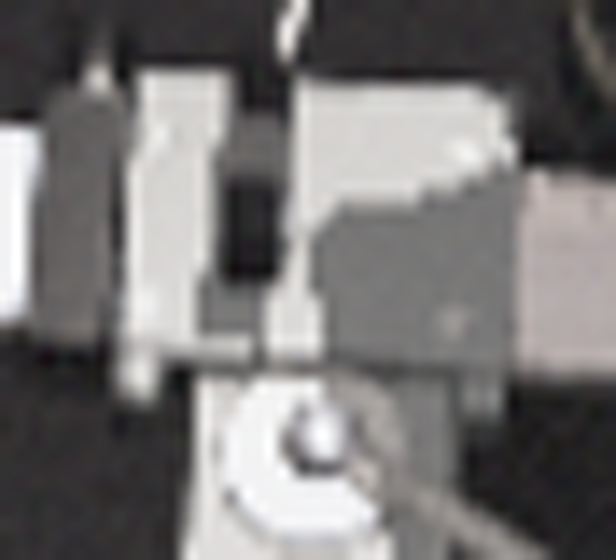

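View pics/z29.png

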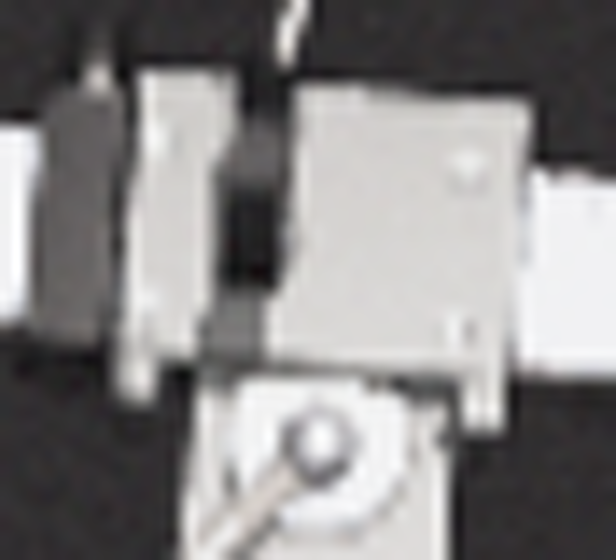

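View pics/wrist29.png

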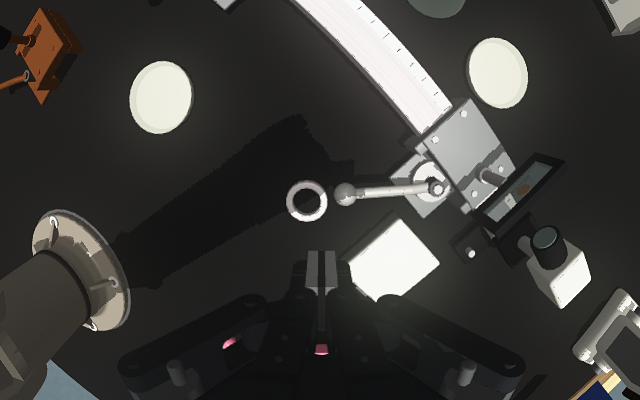

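The lever reads 139.6° (clamped is 140°). The carrier's yaw may have changed within its play while clamping, so I'll measure that with subpixel edges.

```bash
cat > edge.py <<'E'
from h import *
def cross(p,lo,hi):
    t=(lo+hi)/2
    for i in range(len(p)-1):
        if (p[i]-t)*(p[i+1]-t)<=0 and p[i]!=p[i+1]: return i+(t-p[i])/(p[i+1]-p[i])
    return np.nan
def faredge(X,us):
    g=X["pixels"].mean(-1);pts=[]
    for u in us:
        col=g[150:166,u]; s=cross(col,48,208); pts.append(atz(X,u,150+s,.064)[:2])
    return np.array(pts)
def fit(p):
    p=p[~np.isnan(p).any(1)];k=np.polyfit(p[:,1],p[:,0],1);return np.degrees(np.arctan(k[0])),np.polyval(k,p[:,1].mean()),np.std(p[:,0]-np.polyval(k,p[:,1]))
def railedge(X,us):
    g=X["pixels"].mean(-1);return np.array([atz(X,u,155+cross(g[155:172,u],48,240),.044)[:2] for u in us])
E
python3 - <<'E'
from edge import *
X=np.load("top0.npz");print("rail",fit(railedge(X,range(362,402))),"plate0",fit(faredge(X,list(range(335,339))+list(range(347,358)))))
B=np.load("top29.npz");print("rail",fit(railedge(B,range(342,400))),"plate29",fit(faredge(B,list(range(313,315))+list(range(323,336)))))
for n in(17,22,14,15,16):
  A=np.load(f"top{n}.npz");us=list(range(312,315))+list(range(323,333));p=faredge(A,us);print(n,fit(p))
# rear edges of 0 and 29, front edge 29 vs stop
for nm,X,u0,w in(("0 rear",np.load("top0.npz"),352,14),("29 rear",B,330,14)):
  g=X["pixels"].mean(-1)
  for v in range(163,180): print(nm,v,g[v,u0:u0+w].astype(int))
g=B["pixels"].mean(-1);A=np.load("top17.npz")["pixels"].mean(-1)
for v in range(158,181): print(v,g[v,304:314].astype(int),A[v,304:314].astype(int))
E
```

```text
rail (np.float64(-2.9580143324118673), np.float64(0.5858334840425362), np.float64(0.011175239222001202)) plate0 (np.float64(5.872581777642626), np.float64(0.606343246587321), np.float64(0.0005333041789730905))
rail (np.float64(3.566273229430909), np.float64(0.5866644940856761), np.float64(0.006469476146227321)) plate29 (np.float64(6.0202498715651265), np.float64(0.6130160633016174), np.float64(0.0005102378274595921))
17 (np.float64(3.3555319561366437), np.float64(0.6153979049059076), np.float64(0.0005790594213365178))
22 (np.float64(6.015612480324114), np.float64(0.6141468422114866), np.float64(0.0004804096385443883))
14 (np.float64(-2.6186312672410934), np.float64(0.6138072902435443), np.float64(0.004150670174490319))
15 (np.float64(-13.234276553450643), np.float64(0.6228867919807473), np.float64(0.00847788964298928))
16 (np.float64(-9.215330498373493), np.float64(0.6202567343945533), np.float64(0.008757861010485044))
0 rear 163 [204 204 201 205 204 202 203 201  54  48  50  47  50  44]
0 rear 164 [205 203 205 204 211 203 204 210  52  46  49  49  45  49]
0 rear 165 [207 207 207 232 2
[... 3519 characters left out ...]
 [ 97 103 104  96 116 222 237 223 213 213] [100 101 106  94 126 222 238 224 216 214]
174 [101 104 103  81 107 216 210 217 213 212] [102 105 108  84 118 219 233 221 217 213]
175 [100 106 108  76 132 212 196 214 215 213] [102 109 110  76 134 217 220 216 216 214]
176 [ 68  73  75  50 119 191 184 199 207 211] [ 70  76  74  47 116 178 193 186 197 204]
177 [ 31  30  23  41 121 189 191 148 138 146] [ 32  24  35  31 112 184 199 147 127 133]
178 [ 35  36  30  40 134 207 212  98  41  39] [ 39  33  29  42 133 211 215 120  43  47]
179 [ 35  31  39  42 124 191 202  77  36  38] [ 34  36  35  40 113 182 198  92  28  53]
180 [ 40  44  43  47  79 126 138  61  45  56] [ 47  42  41  47  74 109 132  70  45  60]
```

```bash
python3 - <<'E'
from edge import *
def vfit(X,us,v0,v1,lo,hi,z,name):
    g=X["pixels"].mean(-1);P=np.array([atz(X,u,v0+cross(g[v0:v1,u],lo,hi),z)[:2] for u in us])
    P=P[~np.isnan(P).any(1)];k=np.polyfit(P[:,1],P[:,0],1)
    for _ in range(4):
        r=P[:,0]-np.polyval(k,P[:,1]);P=P[abs(r)<max(.0006,1.5*np.median(abs(r)))];k=np.polyfit(P[:,1],P[:,0],1)
    print(name,"deg",np.degrees(np.arctan(k[0])).round(2),"x@-.1",np.polyval(k,-.1).round(4),len(P))
    return k
X=np.load("top0.npz");B=np.load("top29.npz");A=np.load("top17.npz")
kf=vfit(X,range(362,402),160,172,48,240,.044,"rail far 0");kf=vfit(B,range(341,402),160,172,48,240,.044,"rail far 29")
vfit(X,range(362,402),175,190,240,30,.044,"rail near 0");vfit(B,range(341,402),175,190,240,30,.044,"rail near 29")
vfit(X,list(range(293,302))+list(range(309,330)),155,170,48,240,.044,"rail far lamp 0")
vfit(X,list(range(335,339))+list(range(347,358)),152,166,48,208,.064,"plate0")
vfit(B,list(range(312,315))+list(range(323,336)),150,164,48,208,.064,"plate29")
vfit(A,list(range(312,315))+list(range(323,334)),150,164,48,208,.064,"plate17")
for n,T in(("17",A),("29",B)):
    g=T["pixels"].mean(-1);print(n,[(u,round(152+cross(g[152:164,u],48,208),2)) for u in range(310,338)])
E
```

```text
rail far 0 deg 5.33 x@-.1 0.5895 23
rail far 29 deg 5.0 x@-.1 0.5892 37
rail near 0 deg 5.2 x@-.1 0.5375 32
rail near 29 deg 5.14 x@-.1 0.5373 50
rail far lamp 0 deg 4.62 x@-.1 0.5909 15
plate0 deg 5.64 x@-.1 0.6021 9
plate29 deg 5.79 x@-.1 0.6011 11
plate17 deg 3.55 x@-.1 0.6076 9
17 [(310, np.float64(156.58)), (311, np.float64(156.59)), (312, np.float64(156.62)), (313, np.float64(156.62)), (314, np.float64(156.63)), (315, np.float64(156.64)), (316, nan), (317, nan), (318, nan), (319, nan), (320, np.float64(152.11)), (321, np.float64(153.56)), (322, np.float64(157.43)), (323, np.float64(157.56)), (324, np.float64(157.64)), (325, np.float64(157.65)), (326, np.float64(157.57)), (327, np.float64(157.59)), (328, np.float64(157.61)), (329, np.float64(157.61)), (330, np.float64(157.6)), (331, np.float64(157.63)), (332, np.float64(157.58)), (333, np.float64(157.59)), (334, np.float64(157.98)), (335, np.float64(158.52)), (336, np.float64(161.19)), (337, nan)]
29 [(310, np.float64(156.57)), (311, np.float64(156.64)), (312, np.float64(156.64)), (313, np.float64(156.63)), (314, np.float64(156.63)), (315, np.float64(157.05)), (316, np.float64(157.31)), (317, nan), (318, nan), (319, nan), (320, np.float64(152.16)), (321, np.float64(153.53)), (322, np.float64(157.62)), (323, np.float64(157.64)), (324, np.float64(157.64)), (325, np.float64(157.59)), (326, np.float64(157.94)), (327, np.float64(158.11)), (328, np.float64(158.21)), (329, np.float64(158.45)), (330, np.float64(158.58)), (331, np.float64(158.65)), (332, np.float64(158.64)), (333, np.float64(158.58)), (334, np.float64(158.64)), (335, np.float64(158.63)), (336, np.float64(158.66)), (337, np.float64(158.97))]
```

```bash
python3 - <<'E'
import cv2
a=cv2.imread("pics/wrist28.png");b=cv2.imread("pics/wrist27.png")
cv2.imwrite("pics/w28z.png",cv2.resize(a[40:240,360:600],None,fx=3,fy=3,interpolation=cv2.INTER_CUBIC))
cv2.imwrite("pics/w27z.png",cv2.resize(b[0:180,360:600],None,fx=3.3,fy=3.3,interpolation=cv2.INTER_CUBIC))
E
```

```text
(no output)
```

View pics/w28z.png

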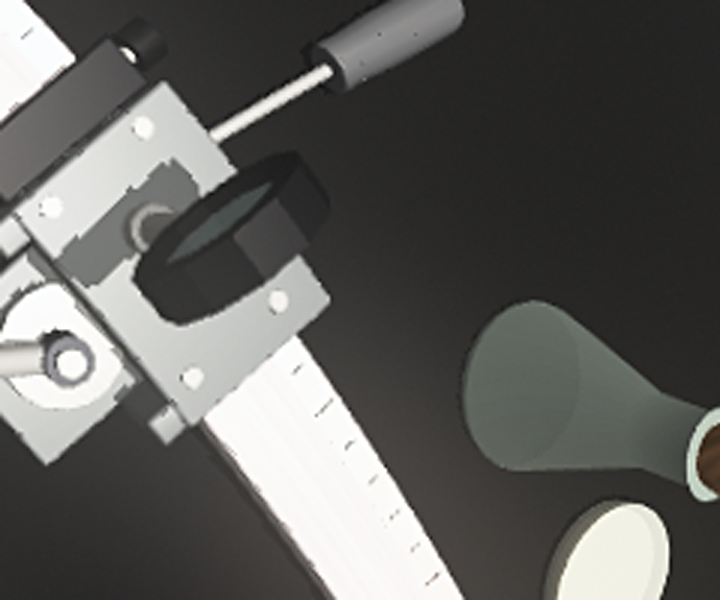

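View pics/w27z.png

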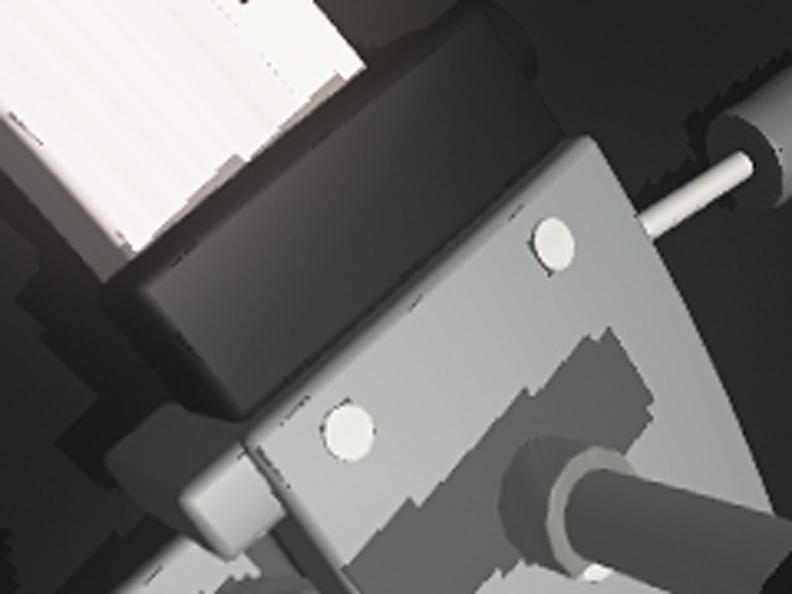

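The close wrist views (w27z, w28z) show the saddle's front edge lying parallel along the dark stop with no visible gap. The loose items sit at their original pixels. Handing in.

```bash
python3 -c "
from station import *
o=get_obs();print(o['t'],o['contact_force'],o['joint_vel']);print(hand_in())"
```

```text
24.75 [0.04993238 0.39363286 0.05598445] [-0.04051073 -0.01151814 -0.07119079  0.01645437 -0.02843731  0.00370619
 -0.05944634]
the job is handed in; nothing more can be done
None
```

The lens carrier is home against the rail stop and clamped there, and I handed the job in at 24.75 s.

- **Freeing the cam:** I swung the lever with shut fingertips until it met its end stop, where the force jumped from 3 to 7.5 N.
- **Pushing home:** I pushed the bare rear face at 5–6 N until the carrier stopped moving. The position did not change as the push rose from 13 to 15 N.
- **Clamping:** I swung the lever back until it stalled at its clamped end stop, with the force reaching about 17 N. The arm then backed off and moved clear.

**Last checks:**
- From the top camera the lever points at about 139.6° (clamped is 140°).
- In the close wrist views the saddle's front edge lies along the stop with no visible gap.
- The slide carrier, the driver and the other loose items I compared are where they started; I compared them by eye only.

**One disagreement:** the coarser top camera suggests the carrier turned a degree or two within its side play while clamping. That would leave up to about 1.5 mm at the far corner and under 1 mm at the centre. The close wrist views did not show this, so I left it.

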